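Stamp the repair estimate

ROBOT

A 6-joint arm with a two-finger parallel gripper is mounted at the origin on the work surface. World frame = base frame: x ahead of the robot, y to its left, z up, the work surface at z = 0. Lengths are in m, angles in degrees, forces in N, time in s.
With the tool pointing down it reaches from about 0.15 to 0.775 m from the base axis. Payload 6.1 kg.
Tool frame: the origin (TCP) lies at the very end of the fingers, on their centre line; the grasp point (between the pads) lies behind it (env.grip_depth is the z of the grasp point in the tool frame, in m); z points along the fingers, y is the direction in which the jaws open and shut (so a half turn about z gives the same grasp; the last joint's range is limited). The gripper opens to 85 mm and grips with 20 to 120 N. Pads are 22 mm wide; open, the fingers measure 114 mm over their backs; the gripper's body (76 mm by 85 mm) begins 54 mm behind the grasp point. The pads swing forward as they close: fully open they stand 13 mm farther back than shut.
Start: joints at [-64.802, 7.208, -2.269, 80.523, 0, 90], TCP at [0.224, -0.475, 0.2] pointing down, gripper open.
Joint ranges: [-155.77, 155.77], [-54.66, 111.73], [-72.52, 77.12], [-102.08, 115.82], [-83.92, 84.16], [-180, 180]. Speed limits (degrees/s): [136.94, 136.94, 172.46, 180, 180, 180].

INTERFACE

Orientations are given as [roll, pitch, yaw] about the fixed x, y, z axes, in that order (R = Rz(yaw) Ry(pitch) Rx(roll)).
In Python, from cell import env gives the robot as it stands. The module is installed in compiled form; this text tells all that it offers.
- The arm moves only by the tool play_rows, never from a script. Its argument "increments" is a list of rows, each an object of numbers: "jaw": the gripper command: -1 is shut, 1 is fully open, values between are in proportion; "dx", "dy", "dz": the shift along the tool's x, y, z in mm; "wx", "wy", "wz": the turn, a rotation vector about the tool's x, y, z in rad. A call has 1 to 5 rows; each row is the pose to reach, as a shift and turn from the pose commanded when the call began, along the tool's axes at that moment; what a row does not reach only later rows make up. A row lasts 1/10 s, in which the tool goes at most 50 mm and 8.59 degrees, less where a joint would pass 70% of its speed; a pose out of reach is approached as far as the arm can. A call with a gripper value outside its range is refused whole. The fingers move at their own pace and stop on an object; "squeeze" is the grip in N (left out, the last holds). Time passes only in rows, so rows that repeat a pose let the fingers close. It gives the time, the measured TCP pose, the force and the opening at its end, in the units of the state.
- env.read_state(): the state, without advancing time (a new reading comes with each control period).
- env.grab_frame(name): name is "side" or "top"; returns a dict with "img" (420x560x3 uint8, blue, green, red), "intrinsics" (3x3 intrinsics, pixels), "R" (3x3) and "t" (3): a world point X has camera coordinates R X + t. Camera axes: x right, y down, z forward; pixel columns grow to the right and rows downward; lengths in m; the calibration is good to about 2 mm. A picture is of the moment at which its call begins. There is no depth.
- env.job_done(): hands the job in, once; it reports no verdict.
The state is a dict: "t": time; "q": joint angles; "qd": joint speeds; "joint_efforts": joint torques, N m; "ee_pos": TCP position; "tcp_rot": TCP orientation; "ft_force": force on the tool from outside, world axes, zero at the start; "wrist_torque": the same for the moment, N m; "finger_gap": finger opening in m.
Only numpy, scipy, OpenCV 4.12 (cv2) and the standard library are available. Lean on these libraries where they do the work, as an engineer would, in place of code of your own. Each camera call takes 0.05 s, during which the arm holds its last target.

TASK

Stamp the repair estimate: take the blue self-inking stamp, stand it squarely in the red box printed at the foot of the form, with its white-line side towards the foot of the form, press it straight down until it bottoms and keep it down for about a second. Feel for the paper and the stop and stay gentle, since leaning on it spoils the print; ink nothing outside the box. Then let it spring up and set the stamp away, upright, in the empty well of the desk tray, beside the pens, and leave the mug, the calculator and the wrench where they are.

Things in the scene. Friction and masses are not known exactly. Their poses are not given: they have to be found in the camera images.
- stamp: Self-inking stamp, loose, about 0.2 kg, upright, 85 mm tall at rest: below, a black frame 42 mm (x) by 64 mm (y), 20 mm high, open underneath; above it a blue cover to grip, 36 mm (x) by 56 mm (y), from 40 to 85 mm height. Origin: centre of the frame's underside, z up; the side with the white line faces its -x. More than 26 N between stamp and form blots the print
- stamp_mid (a point): centre of the stamp, on its axis, 42.5 mm above its underside; axes as the stamp's
- stamp_front (a point): the white index line on the front of the stamp's frame, 21 mm from its axis towards its -x, 10 mm above its underside
- cover_top (a point): centre of the top of the stamp's blue cover, 85 mm above the stamp's underside at rest. The cover slides straight down over the frame on a spring: it gives at about 4 N, travels about 16 mm with slowly rising force, near the end the die meets the paper, and it bottoms on a hard stop at about 13 N in all, past which force climbs steeply; let go, it springs up
- die: the rubber die inside the stamp (20 by 44 mm); origin at the centre of its printing face, which is 15 mm above the stamp's underside at rest and comes down level with it at the end of the stroke
- clipboard: brown clipboard fixed on the bench, 320 mm (its x) by 230 mm (its y), board 6 mm thick, origin at the centre of its underside; steel clip at its +x end, the foot of the form at its -x end. It holds a level pad of white printed forms of unknown thickness: the paper face lies 3 to 17 mm above the board
- stamp_box (a point): centre of the red printed box at the foot of the form, 44 mm (x) by 66 mm (y), given at the height of the BOARD's upper face; the paper lies 3 to 17 mm above this point. Axes as the clipboard's: -x is towards the foot of the form
- tray: grey desk tray fixed on the bench, 210 mm (its x) by 92 mm (its y), walls 4 mm thick and 22 mm high, floor 3 mm thick; origin at the centre of its underside. The well for the stamp is at its -x end, pens lie in the other part
- well (a point): centre of the floor of the stamp's well, which is 64 mm (tray x) by 84 mm (tray y) inside; 3 mm above the bench, walls rising 19 mm above it; axes as the tray's
- calculator: beige desk calculator, 150 by 200 mm, 33 mm high, origin under its centre; bystander
- mug: brown mug, 80 mm across, 92 mm high, origin under its centre; bystander
- wrench: steel wrench, 160 mm long, lying flat; bystander
Mind the look-alikes: they are no part of the job. There is more than one size of the stamp; the job needs the smallest.

How it is judged (in metres and radians):
On the way:
1. the stamp stands squarely in the red box, right way round, pressed down to its stop with its die on the paper, for 0.5 s (z of cover_top in the frame of stamp below 0.0697 m and contact force between die and clipboard above 2 N and horizontal distance between stamp and stamp_box below 0.007 m and angle between the y axis of stamp and the y axis of stamp_box, either way round below 0.12 rad and x of stamp_front in the frame of stamp_box below -0.008 m and angle between stamp's own z axis and vertical below 0.05 rad), for 0.5 s.
At the end, for the whole second after the job is handed in: the stamp stands upright (within 0.06 rad), sprung fully up, at rest and released, down on the floor of the tray's well (within 18 mm of its centre, underside within 3 mm of the floor) (horizontal distance between stamp and well below 0.018 m and z of stamp in the frame of well below 0.003 m and angle between stamp's own z axis and vertical below 0.06 rad and z of cover_top in the frame of stamp above 0.083 m and linear speed of stamp below 0.02 m/s and contact force between stamp and the fingers below 0.1 N); the robot touches nothing.
It fails at once if the stamp and the form or clipboard press on one another with more than 26 N (contact force between stamp and clipboard above 26 N).
It fails at once if the die is pressed on something with the stamp more than 9 mm out of the box's centre or turned more than 0.2 rad from it (contact force between die and anything else above 0.5 N and (horizontal distance between stamp and stamp_box above 0.009 m or angle between the y axis of stamp and the y axis of stamp_box, either way round above 0.2 rad)).
It fails at once if the stamp is knocked over (angle between stamp's own z axis and vertical above 0.5 rad).
It fails at once if the stamp is dropped or rammed into the tray (more than 40 N) (contact force between stamp and tray above 40 N).
It fails at once if the mug, the calculator or the wrench is moved by more than 20 mm (distance of any of calculator, mug, wrench from where it was at the start of the episode above 0.02 m).
It also fails if it takes over 70 s, if anything falls off the work surface, if the arm or the gripper's body presses on something with over 40 N, if the wrist force passes 120 N, or if a joint passes its speed limit or range.

## Working session

There is one attempt and no reset: what is moved stays moved. The work goes in short steps, Python scripts to look and compute and a tool call to move; the robot and the scene stay as the last step left them, time stands still between calls to the robot, and variables do not carry over. Pictures are saved under pics/ and viewed, and the job is handed in when it is done.

Besides the shell and the picture viewer there is one more tool, called as name(argument=value, ...), one argument or row to a line, values as JSON. play_rows: Moves the arm, as the interface text tells. Its arguments: {"type":"object","properties":{"increments":{"type":"array"},"squeeze":{"type":"number"}},"required":["increments"]}

```bash
mkdir -p pics; python3 - <<'E'
from cell import env
import cv2,numpy as np
print(env.read_state()); print(env.grip_depth)
for n in("side","top"):
    f=env.grab_frame(n); cv2.imwrite(f"pics/{n}0.png",f["img"]); print(n,f["intrinsics"],f["R"],f["t"])
    np.savez(f"{n}0.npz",**f)
E
```

```text
{'t': 0.0, 'q': array([-6.47987298e+01,  7.24125010e+00, -2.32586486e+00,  8.05246008e+01,
       -4.31449456e-04,  9.00001961e+01]), 'qd': array([-0.06624601, -0.05856731,  0.0358874 , -0.08075927,  0.02079936,
        0.00264263]), 'joint_efforts': array([ 1.48166475e-05, -4.35920119e+01,  3.52919698e+01,  1.74696796e-02,
       -1.51957752e-04,  1.11254813e-06]), 'ee_pos': array([ 0.22334626, -0.47461343,  0.19903302]), 'tcp_rot': array([-1.79908284e+02,  4.31762832e-04,  2.52010748e+01]), 'ft_force': array([-1.19579988,  0.40027412,  0.00467001]), 'wrist_torque': array([ 0.00931727, -0.01961951, -0.02732717]), 'finger_gap': 0.08533038021470749}
-0.0187
side [[457.7267848    0.         282.43297067]
 [  0.         457.7267848  217.28127048]
 [  0.           0.           1.        ]] [[-0.96265628 -0.27056902  0.00923504]
 [-0.15936411  0.53876537 -0.8272454 ]
 [ 0.21885146 -0.79782471 -0.56176486]] [0.51367424 0.15821119 1.02150346]
top [[523.1855803    0.         277.89359576]
 [  0.         523.1855803  207.04939884]
 [  0.           0.           1.        ]] [[-0.02259496 -0.99970668 -0.0087192 ]
 [-0.98675893  0.02370175 -0.16045262]
 [ 0.16061222  0.00497832 -0.98700503]] [0.06923412 0.52978169 1.23915283]
```

View pics/top0.png

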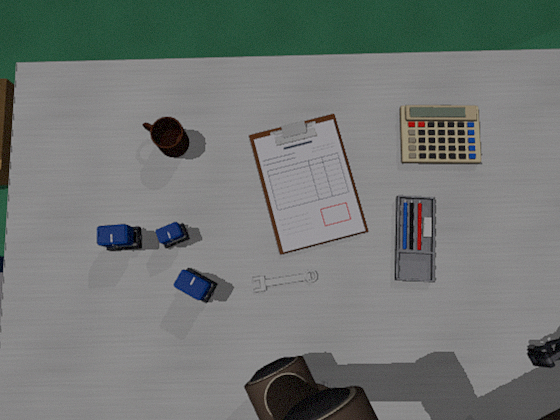

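View pics/side0.png

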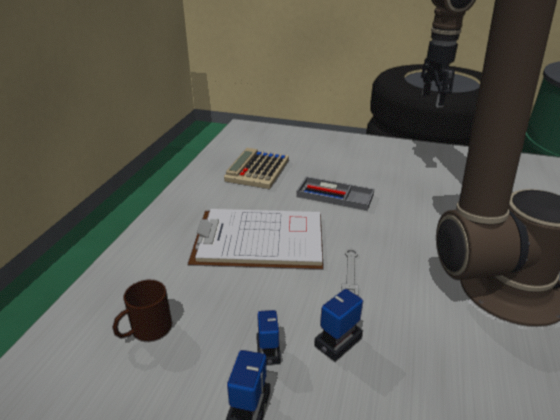

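Candidates in the top view are blue stamps at (119,237), (172,234) and (195,284). The one at (172,234) looks smallest, so I'll check it in a close crop.

```bash
python3 - <<'E'
import cv2,numpy as np
a=cv2.imread("pics/top0.png")[205:310,85:230]; b=cv2.imread("pics/side0.png")[285:420,210:370]
a=cv2.resize(a,(795,576),interpolation=cv2.INTER_CUBIC);cv2.imwrite("pics/ca.png",a)
b=cv2.resize(b,(700,590),interpolation=cv2.INTER_CUBIC);cv2.imwrite("pics/cb.png",b)
E
```

```text
(no output)
```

View pics/ca.png

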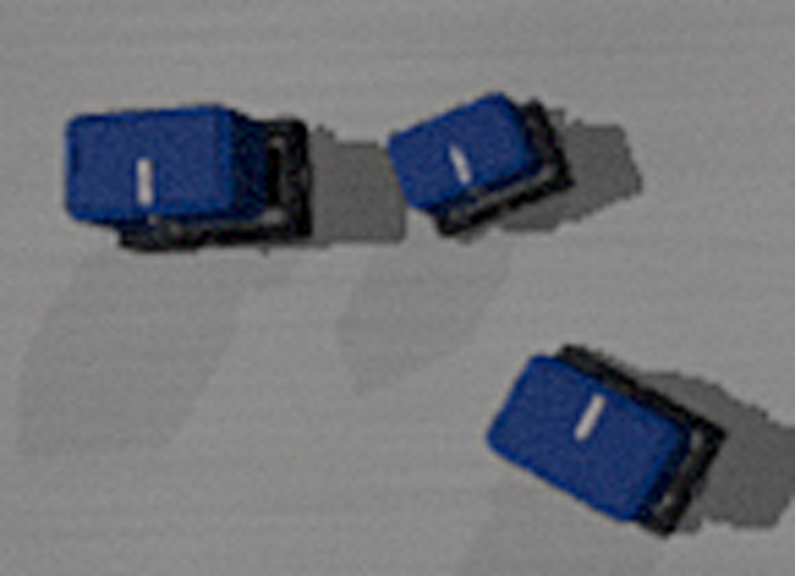

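View pics/cb.png

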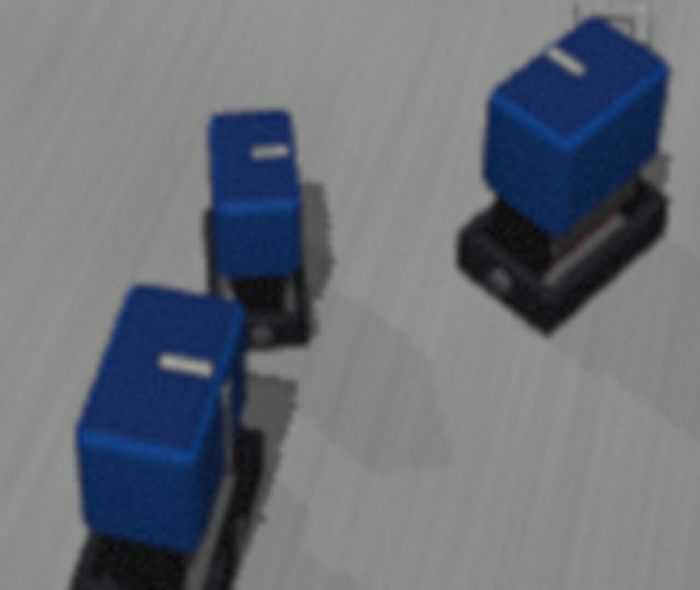

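```bash
cat > h.py <<'E'
import numpy as np,cv2
from cell import env
def ray(f,uv):
    K,R,t=f["intrinsics"],f["R"],f["t"]
    d=R.T@np.linalg.inv(K)@np.array([uv[0],uv[1],1.]); return -R.T@t,d
def onplane(f,uv,z):
    c,d=ray(f,uv); return c+d*(z-c[2])/d[2]
def proj(f,X):
    p=f["intrinsics"]@(f["R"]@np.asarray(X,float)+f["t"]); return p[:2]/p[2]
def tri(f,uv,g,uw):
    P=[h["intrinsics"]@np.c_[h["R"],h["t"]] for h in(f,g)]
    X=cv2.triangulatePoints(P[0],P[1],np.array(uv,float).reshape(2,1),np.array(uw,float).reshape(2,1)); return (X[:3]/X[3]).ravel()
E
python3 - <<'E'
import cv2,numpy as np
a=cv2.imread("pics/top0.png");b=cv2.imread("pics/side0.png")
def crop(im,x,y,w,h,s,n):
    cv2.imwrite(n,np.clip(cv2.resize(im[y:y+h,x:x+w],None,fx=s,fy=s,interpolation=cv2.INTER_CUBIC).astype(float)*1.6,0,255).astype(np.uint8))
crop(a,150,215,50,40,14,"pics/s_top.png")
crop(b,245,300,50,70,8,"pics/s_side.png")
crop(a,240,105,140,155,3.8,"pics/clip.png")
crop(a,385,185,60,105,5.7,"pics/tray.png")
crop(b,180,180,200,95,4,"pics/sclip.png")
E
```

```text
(no output)
```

View pics/s_top.png

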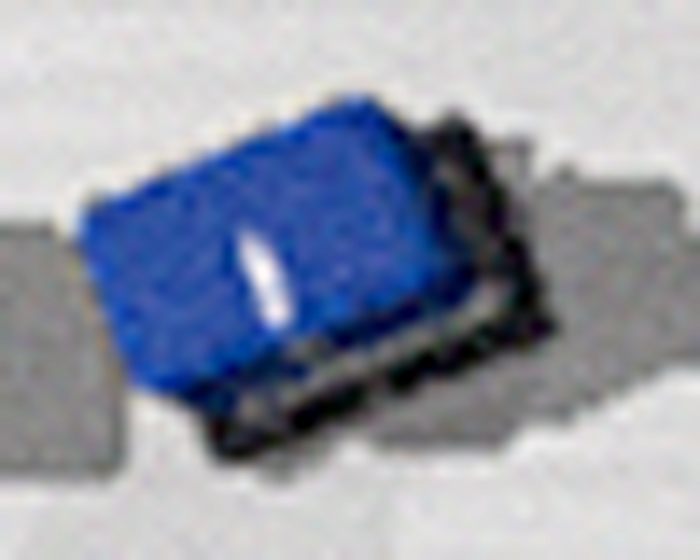

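View pics/s_side.png

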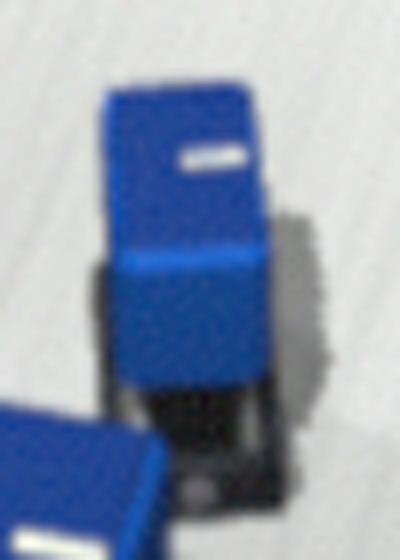

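View pics/clip.png

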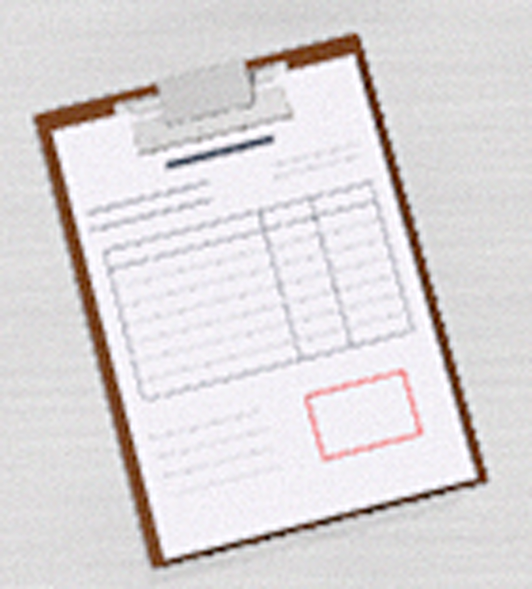

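View pics/tray.png

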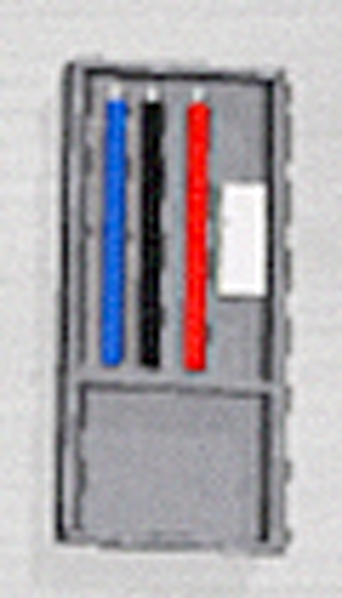

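View pics/sclip.png

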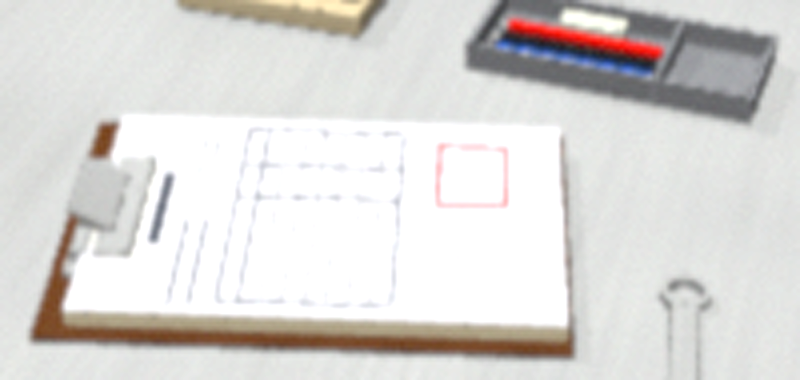

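```bash
python3 - <<'E'
from h import *
T=dict(np.load("top0.npz"));S=dict(np.load("side0.npz"))
def red(f,x0,y0,x1,y1):
    im=f["img"].astype(int);m=((im[...,2]-im[...,1]>25)&(im[...,2]-im[...,0]>20)).astype(np.uint8)
    k=np.zeros_like(m);k[y0:y1,x0:x1]=m[y0:y1,x0:x1]
    p=cv2.findNonZero(k); h=cv2.convexHull(p); 
    q=cv2.approxPolyN(h,4) .reshape(-1,2).astype(float)
    return q
qt=red(T,315,195,356,230);qs=red(S,285,212,310,236)
print(qt.tolist(),qs.tolist())
ct=qt.mean(0);cs=qs.mean(0)
X=tri(T,ct,S,cs);print("box",X)
for z in(.009,.015,.023):print(z,onplane(T,ct,z),onplane(S,cs,z))
w=[onplane(T,p,X[2])[:2] for p in qt];print(np.round(w,4).tolist())
for i in range(4):
    d=w[(i+1)%4]-w[i];print(np.hypot(*d),np.degrees(np.arctan2(d[1],d[0])))
# board left/right long edges, top view
for nm,uv in dict(tl=(249.8,136),tr=(334,114.5),br=(367.5,231.5),bl=(281.5,253.5)).items(): print(nm,onplane(T,uv,.006))
# tray rim corners
P={k:np.array(v)/5.7+np.array([385,185]) for k,v in dict(tl=(66,62),tr=(285,70),br=(285,548),bl=(60,543)).items()}
for k,v in P.items():print(k,onplane(T,v,.022))
Wf={k:np.array(v)/5.7+np.array([385,185]) for k,v in dict(tl=(80,385),tr=(272,388),br=(268,545),bl=(76,540)).items()}
for k,v in Wf.items():print('well rim',k,onplane(T,v,.022))
# stamp
o=np.array([150,215]);tc={k:np.array(v)/14+o for k,v in dict(l=(82,218),t=(368,95),b=(135,388)).items()}
for k,v in tc.items():print('cover',k,onplane(T,v,.085))
o=np.array([245,300]);sc={k:np.array(v)/8+o for k,v in dict(nl=(115,252),nr=(270,248),fl=(104,90),fr=(250,84)).items()}
for k,v in sc.items():print('side cover',k,onplane(S,v,.085))
lt=np.array((263,280))/14+[150,215];ls=np.array((214,157))/8+o
print('line',tri(T,lt,S,ls),onplane(T,lt,.085),onplane(S,ls,.085))
print(tri(T,tc['l'],S,sc['nl']),tri(T,tc['t'],S,sc['fl']),tri(T,tc['b'],S,sc['nr']))
E
```

```text
[[324.0, 226.0], [319.0, 208.0], [346.0, 202.0], [351.0, 219.0]] [[306.0, 231.0], [289.0, 231.0], [289.0, 216.0], [306.0, 216.0]]
box [ 0.51590086 -0.08493099  0.01674661]
0.009 [ 0.51632704 -0.08582661  0.009     ] [ 0.51935388 -0.09578851  0.009     ]
0.015 [ 0.51544518 -0.0851973   0.015     ] [ 0.51741571 -0.08741333  0.015     ]
0.023 [ 0.51426937 -0.08435822  0.023     ] [ 0.51483148 -0.07624642  0.023     ]
[[0.4851, -0.0565], [0.5307, -0.0457], [0.5442, -0.1137], [0.501, -0.1243]]
0.04684795053821718 13.353769223777633
0.06939126662906127 -78.71354687984386
0.04448431019668149 -166.26234886600383
0.06964428285599018 103.23977937714251
tl [0.7247537  0.12534792 0.006     ]
tr [ 0.77702735 -0.09398767  0.006     ]
br [ 0.46999659 -0.16549034  0.006     ]
bl [0.42007978 0.05073732 0.006     ]
tl [ 0.55580707 -0.2397442   0.022     ]
tr [ 0.54994095 -0.33508693  0.022     ]
br [ 0.34321258 -0.32046299  0.022     ]
bl [ 0.34750234 -0.22490088  0.022     ]
well rim tl [ 0.41456196 -0.23743083  0.022     ]
well rim tr [ 0.41136034 -0.31970225  0.022     ]
well rim br [ 0.34464196 -0.31332605  0.022     ]
well rim bl [ 0.34861356 -0.2317865   0.022     ]
cover l [0.47517669 0.34553227 0.085     ]
cover t [0.49492723 0.29748559 0.085     ]
cover b [0.44626822 0.33619878 0.085     ]
side cover nl [0.47822643 0.34887636 0.085     ]
side cover nr [0.44601676 0.33834915 0.085     ]
side cover fl [0.49567357 0.30356864 0.085     ]
side cover fr [0.4640459  0.29240794 0.085     ]
line [0.46481674 0.31525388 0.08393005] [0.463967   0.31489298 0.085     ] [0.46549483 0.31623536 0.085     ]
[0.47702314 0.34649412 0.08223604] [0.49639864 0.29869785 0.07970463] [0.44647581 0.33665864 0.08304051]
```

```bash
cat >> h.py <<'E'
from scipy.spatial.transform import Rotation as Ro
def go(p,yaw,cap=0.24):
    s=env.read_state();R=Ro.from_euler('xyz',s["tcp_rot"],degrees=True)
    d=np.array(p)-s["ee_pos"];n=np.linalg.norm(d)
    G=Ro.from_euler('xyz',[180,0,yaw],degrees=True)
    w=(R.inv()*G).as_rotvec()
    f=max(1,n/cap,np.linalg.norm(w)/0.7)
    sh=R.inv().apply(d)*1000
    print("t",s["t"],"ee",s["ee_pos"].round(4),"rot",s["tcp_rot"].round(2),"F",s["ft_force"].round(2),"gap",round(s["finger_gap"],4),"q",s["q"].round(1))
    print("full",sh.round(1),w.round(4),"f",round(f,2)," -> step",(sh/f).round(1),(w/f).round(4))
E
python3 - <<'E'
from h import *
go([.471,.319,.2],110.5)
T=dict(np.load("top0.npz"));S=dict(np.load("side0.npz"))
for f,(x0,y0,x1,y1) in((T,(315,198,356,230)),(S,(285,212,310,236))):
    im=f["img"].astype(float);w=np.clip(im[...,2]-(im[...,1]+im[...,0])/2-8,0,60)
    yy,xx=np.mgrid[y0:y1,x0:x1];w=w[y0:y1,x0:x1];c=((xx*w).sum()/w.sum(),(yy*w).sum()/w.sum())
    print(c,onplane(f,c,.016))
E
```

```text
t 0.1 ee [ 0.2234 -0.4747  0.1991] rot [-179.92   -0.     25.2 ] F [ 0.13 -0.62  0.07] gap 0.0857 q [-64.8   7.2  -2.3  80.5   0.   90. ]
full [ 562.  -612.7    0. ] [-1.1000e-03 -1.1000e-03 -1.4888e+00] f 3.46  -> step [ 162.2 -176.9    0. ] [-3.000e-04 -3.000e-04 -4.298e-01]
(np.float64(335.3687145069695), np.float64(213.6568921011874)) [ 0.51551101 -0.08602094  0.016     ]
(np.float64(296.86502100840335), np.float64(223.5344012605042)) [ 0.51864417 -0.0853959   0.016     ]
```

play_rows(
  increments=[
    {"jaw": 1,"dx": 32,"dy": -35,"wz": -0.09},
    {"jaw": 1,"dx": 65,"dy": -71,"wz": -0.17},
    {"jaw": 1,"dx": 97,"dy": -106,"wz": -0.26},
    {"jaw": 1,"dx": 130,"dy": -142,"wz": -0.34},
    {"jaw": 1,"dx": 162,"dy": -177,"wz": -0.43},
  ],
)

```text
$.increments[0]: bad value
```

```bash
python3 -c "
from h import *
go([.471,.319,.2],110.5)"
```

```text
t 0.1 ee [ 0.2234 -0.4747  0.1991] rot [-179.92   -0.     25.2 ] F [ 0.13 -0.62  0.07] gap 0.0857 q [-64.8   7.2  -2.3  80.5   0.   90. ]
full [ 562.  -612.7    0. ] [-1.1000e-03 -1.1000e-03 -1.4888e+00] f 3.46  -> step [ 162.2 -176.9    0. ] [-3.000e-04 -3.000e-04 -4.298e-01]
```

Perhaps every key is required.

play_rows(
  increments=[
    {"jaw": 1,"dx": 32,"dy": -35,"dz": 0,"wx": 0,"wy": 0,"wz": -0.09},
    {"jaw": 1,"dx": 65,"dy": -71,"dz": 0,"wx": 0,"wy": 0,"wz": -0.17},
    {"jaw": 1,"dx": 97,"dy": -106,"dz": 0,"wx": 0,"wy": 0,"wz": -0.26},
    {"jaw": 1,"dx": 130,"dy": -142,"dz": 0,"wx": 0,"wy": 0,"wz": -0.34},
    {"jaw": 1,"dx": 162,"dy": -177,"dz": 0,"wx": 0,"wy": 0,"wz": -0.43},
  ],
)

```text
t: 0.6
ee_pos: [0.2946, -0.244, 0.1995]
tcp_rot: [-180.0, -0.0, 50.0]
ft_force: [0.8, 0.0, 0.3]
finger_gap: 0.0853
```

```bash
python3 -c "
from h import *
go([.471,.319,.2],110.5)"
```

```text
t 0.6 ee [ 0.2946 -0.244   0.1995] rot [-1.7998e+02 -1.0000e-02  4.9990e+01] F [0.81 0.02 0.27] gap 0.0853 q [-39.6  -8.2 -17.6  80.7   0.   90.4]
full [ 5.446e+02 -2.269e+02 -3.000e-01] [-2.0000e-04 -4.0000e-04 -1.0562e+00] f 2.46  -> step [ 2.215e+02 -9.230e+01 -1.000e-01] [-1.000e-04 -1.000e-04 -4.296e-01]
```

play_rows(
  increments=[
    {"jaw": 0.4,"dx": 44,"dy": -18,"dz": 0,"wx": 0,"wy": 0,"wz": -0.09},
    {"jaw": 0.4,"dx": 88,"dy": -37,"dz": 0,"wx": 0,"wy": 0,"wz": -0.17},
    {"jaw": 0.4,"dx": 132,"dy": -55,"dz": 0,"wx": 0,"wy": 0,"wz": -0.26},
    {"jaw": 0.4,"dx": 176,"dy": -73,"dz": 0,"wx": 0,"wy": 0,"wz": -0.34},
    {"jaw": 0.4,"dx": 220,"dy": -92,"dz": 0,"wx": 0,"wy": 0,"wz": -0.43},
  ],
)

```text
t: 1.1
ee_pos: [0.3663, -0.0165, 0.1997]
tcp_rot: [180.0, 0.0, 74.7]
ft_force: [1.0, -0.0, 0.0]
finger_gap: 0.0595
```

```bash
python3 -c "
from h import *
go([.471,.319,.2],110.5)"
```

```text
t 1.1 ee [ 0.3663 -0.0165  0.1997] rot [179.98   0.    74.67] F [ 0.96 -0.05  0.  ] gap 0.0595 q [ -2.6 -10.  -19.   81.   -0.  102.8]
full [ 3.513e+02  1.230e+01 -3.000e-01] [ 4.000e-04  2.000e-04 -6.254e-01] f 1.46  -> step [ 2.399e+02  8.400e+00 -2.000e-01] [ 2.00e-04  1.00e-04 -4.27e-01]
```

play_rows(
  increments=[
    {"jaw": 0.4,"dx": 48,"dy": 2,"dz": 0,"wx": 0,"wy": 0,"wz": -0.1},
    {"jaw": 0.4,"dx": 96,"dy": 4,"dz": 0,"wx": 0,"wy": 0,"wz": -0.2},
    {"jaw": 0.4,"dx": 144,"dy": 6,"dz": 0,"wx": 0,"wy": 0,"wz": -0.3},
    {"jaw": 0.4,"dx": 192,"dy": 7,"dz": 0,"wx": 0,"wy": 0,"wz": -0.4},
    {"jaw": 0.4,"dx": 240,"dy": 8,"dz": 0,"wx": 0,"wy": 0,"wz": -0.5},
  ],
)

```text
t: 1.6
ee_pos: [0.4382, 0.2128, 0.1995]
tcp_rot: [-180.0, 0.0, 103.4]
ft_force: [0.2, -0.8, -0.1]
finger_gap: 0.0592
```

```bash
python3 -c "
from h import *
go([.471,.319,.2],110.5)"
```

```text
t 1.6 ee [0.4382 0.2128 0.1995] rot [-1.7998e+02  2.0000e-02  1.0339e+02] F [ 0.24 -0.82 -0.07] gap 0.0592 q [ 25.9   3.1  -6.8  80.1  -0.  102.5]
full [95.7 56.5 -0.5] [-0.0003  0.0003 -0.124 ] f 1  -> step [95.7 56.5 -0.5] [-0.0003  0.0003 -0.124 ]
```

play_rows(
  increments=[
    {"jaw": 0.4,"dx": 32,"dy": 19,"dz": 0,"wx": 0,"wy": 0,"wz": -0.04},
    {"jaw": 0.4,"dx": 64,"dy": 38,"dz": 0,"wx": 0,"wy": 0,"wz": -0.08},
    {"jaw": 0.4,"dx": 95.7,"dy": 56.5,"dz": 0,"wx": 0,"wy": 0,"wz": -0.124},
    {"jaw": 0.4,"dx": 95.7,"dy": 56.5,"dz": 0,"wx": 0,"wy": 0,"wz": -0.124},
  ],
)

```text
t: 2.0
ee_pos: [0.4721, 0.3201, 0.1979]
tcp_rot: [-179.9, -0.0, 110.5]
ft_force: [0.9, -0.3, -1.3]
finger_gap: 0.0599
```

```bash
python3 -c "
from h import *
go([.471,.319,.052],110.5)
for n in('side','top'):
    f=env.grab_frame(n);x,y=(215,240) if n=='side' else (110,170)
    cv2.imwrite(f'pics/{n}1.png',cv2.resize(f['img'][y:y+130,x:x+130],None,fx=4.5,fy=4.5,interpolation=cv2.INTER_CUBIC))"
```

```text
t 2.0 ee [0.4721 0.3201 0.1979] rot [-1.7991e+02 -2.0000e-02  1.1046e+02] F [ 0.95 -0.3  -1.32] gap 0.0599 q [ 34.1  12.3   3.5  81.4   0.  103.7]
full [ -0.7  -1.2 145.9] [-0.0016 -0.0004 -0.0006] f 1  -> step [ -0.7  -1.2 145.9] [-0.0016 -0.0004 -0.0006]
```

View pics/side1.png

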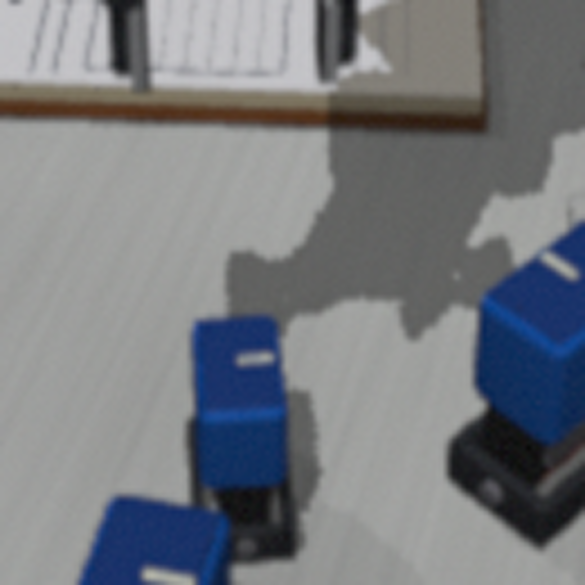

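View pics/top1.png

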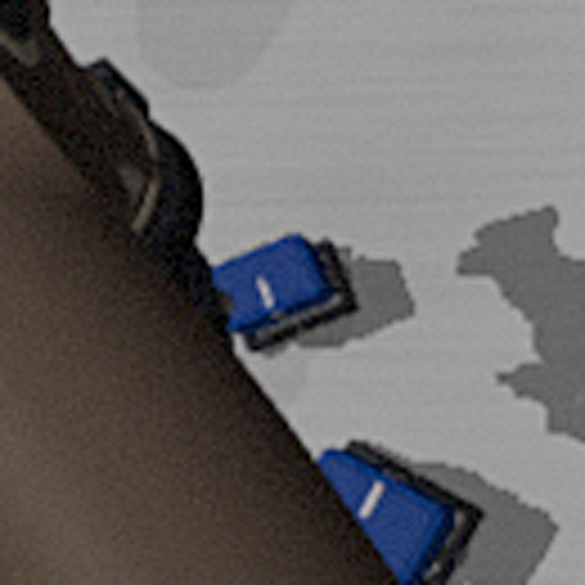

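play_rows(
  increments=[
    {"jaw": 0.4,"dx": 0,"dy": -0.5,"dz": 25,"wx": 0,"wy": 0,"wz": 0},
    {"jaw": 0.4,"dx": 0,"dy": -1,"dz": 50,"wx": 0,"wy": 0,"wz": 0},
    {"jaw": 0.4,"dx": 0,"dy": -1,"dz": 75,"wx": 0,"wy": 0,"wz": 0},
    {"jaw": 0.4,"dx": 0,"dy": -1,"dz": 95,"wx": 0,"wy": 0,"wz": 0},
    {"jaw": 0.4,"dx": 0,"dy": -1,"dz": 97,"wx": 0,"wy": 0,"wz": 0},
  ],
)

```text
t: 2.6
ee_pos: [0.4689, 0.3139, 0.1005]
tcp_rot: [-179.7, 0.1, 110.1]
ft_force: [-0.8, -0.1, 0.5]
finger_gap: 0.0599
```

```bash
python3 -c "
from h import *
go([.471,.319,.052],110.5)
for n in('side',):
    f=env.grab_frame(n);x,y=(215,240) if n=='side' else (110,170)
    cv2.imwrite(f'pics/{n}2.png',cv2.resize(f['img'][y:y+130,x:x+130],None,fx=4.5,fy=4.5,interpolation=cv2.INTER_CUBIC))"
```

```text
t 2.6 ee [0.4689 0.3139 0.1005] rot [-1.7974e+02  7.0000e-02  1.1012e+02] F [-0.82 -0.13  0.46] gap 0.0599 q [ 33.8  12.7  -8.2  69.4  -0.  103.7]
full [ 4.1  4.  48.4] [-0.0045  0.0013 -0.0065] f 1  -> step [ 4.1  4.  48.4] [-0.0045  0.0013 -0.0065]
```

View pics/side2.png

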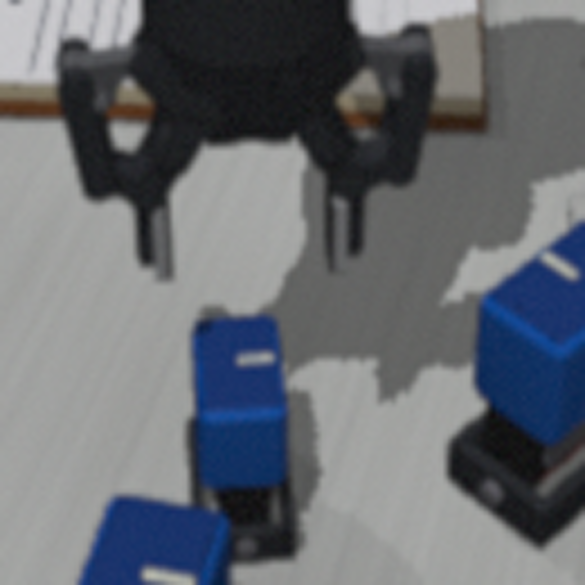

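play_rows(
  increments=[
    {"jaw": 0.4,"dx": 0,"dy": 0,"dz": 0,"wx": 0,"wy": 0,"wz": 0},
    {"jaw": 0.4,"dx": 0,"dy": 0,"dz": 0,"wx": 0,"wy": 0,"wz": 0},
    {"jaw": 0.4,"dx": 0,"dy": 0,"dz": 0,"wx": 0,"wy": 0,"wz": 0},
  ],
)

```text
t: 2.95
ee_pos: [0.4713, 0.3166, 0.1041]
tcp_rot: [179.9, -0.0, 110.2]
ft_force: [-0.1, -0.2, -0.5]
finger_gap: 0.0598
```

```bash
python3 -c "
from h import *
go([.471,.319,.052],110.5)
f=env.grab_frame('side');s=env.read_state()
cv2.imwrite('pics/side3.png',cv2.resize(f['img'][240:370,215:345],None,fx=4.5,fy=4.5,interpolation=cv2.INTER_CUBIC))
p=s['ee_pos'];R=Ro.from_euler('xyz',s['tcp_rot'],degrees=True).as_matrix()
for k in(-.03,0,.03):print((proj(f,p+R@[0,k,-.005])-[215,240])*4.5)"
```

```text
t 2.95 ee [0.4713 0.3166 0.1041] rot [ 1.7988e+02 -3.0000e-02  1.1021e+02] F [-0.1  -0.18 -0.52] gap 0.0598 q [ 33.9  12.6  -7.8  69.5  -0.  103.7]
full [ 2.3  0.5 52.1] [ 0.002  -0.0005 -0.0051] f 1  -> step [ 2.3  0.5 52.1] [ 0.002  -0.0005 -0.0051]
[317.01688016 309.64455785]
[241.08837109 313.41770923]
[164.75819402 317.21082088]
```

View pics/side3.png

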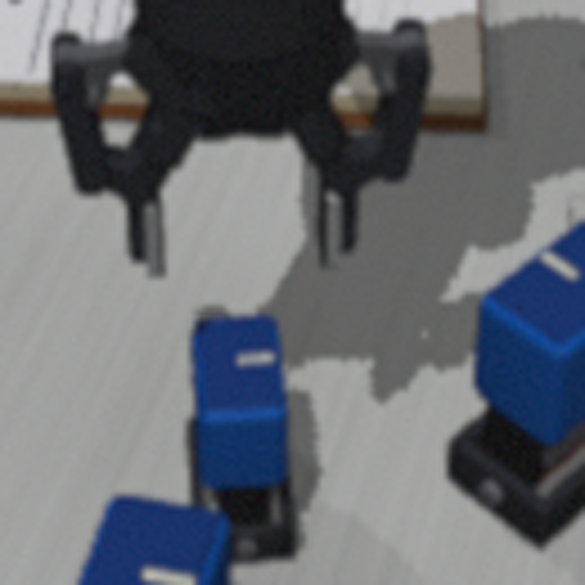

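```bash
python3 -c "
from h import *
f=dict(np.load('side0.npz'))
R=Ro.from_euler('xyz',[180,0,110.4],degrees=True).as_matrix()
for p in([.4721,.3201,.1979],[.4713,.3166,.1041]):
  for z in (0,-.015,-.03):
    for k in(-.03,.03):print(z,k,[((proj(f,np.array(p)+R@[a,k,z])-[215,240])*4.5).round() for a in(-.011,.011)])
# initial picture: gripper at start
p=np.array([.2234,-.4747,.199]);R=Ro.from_euler('xyz',[180,0,25.2],degrees=True).as_matrix()
for z in(0,-.0187):print([proj(f,p+R@[0,k,z]).round(1) for k in(-.043,.043)])
t=dict(np.load('top0.npz'))
print([proj(t,p+R@[a,k,0]).round(1) for k in(-.043,.043) for a in(-.011,.011)])
s=f['img'][60:120,410:470];u=t['img'][320:380,500:560]
cv2.imwrite('pics/g0.png',np.hstack([cv2.resize(np.clip(i.astype(float)*2,0,255).astype(np.uint8),(390,390),interpolation=cv2.INTER_CUBIC) for i in(s,u)]))"
```

```text
0 -0.03 [array([313., 124.]), array([318., 163.])]
0 0.03 [array([152., 131.]), array([153., 171.])]
-0.015 -0.03 [array([313.,  93.]), array([318., 132.])]
-0.015 0.03 [array([150., 100.]), array([152., 139.])]
-0.03 -0.03 [array([314.,  61.]), array([319.,  99.])]
-0.03 0.03 [array([149.,  68.]), array([150., 107.])]
0 -0.03 [array([314., 298.]), array([319., 338.])]
0 0.03 [array([164., 306.]), array([166., 347.])]
-0.015 -0.03 [array([315., 271.]), array([319., 311.])]
-0.015 0.03 [array([163., 279.]), array([164., 319.])]
-0.03 -0.03 [array([315., 243.]), array([320., 283.])]
-0.03 0.03 [array([162., 251.]), array([163., 291.])]
[array([435.7, 121. ]), array([423.1, 110. ])]
[array([437. , 114.8]), array([424.3, 104. ])]
[array([523.6, 351. ]), array([518.1, 341.1]), array([559.7, 331.8]), array([554.1, 322. ])]
```

View pics/g0.png

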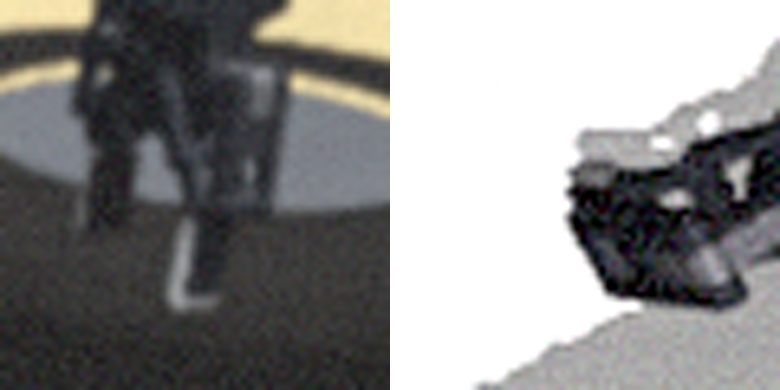

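play_rows(
  increments=[
    {"jaw": 0.4,"dx": 1,"dy": 0,"dz": 10,"wx": 0,"wy": 0,"wz": 0},
    {"jaw": 0.4,"dx": 2.3,"dy": 0.5,"dz": 20,"wx": 0,"wy": 0,"wz": -0.005},
    {"jaw": 0.4,"dx": 2.3,"dy": 0.5,"dz": 27,"wx": 0,"wy": 0,"wz": -0.005},
    {"jaw": 0.4,"dx": 2.3,"dy": 0.5,"dz": 27,"wx": 0,"wy": 0,"wz": -0.005},
    {"jaw": 0.4,"dx": 2.3,"dy": 0.5,"dz": 27,"wx": 0,"wy": 0,"wz": -0.005},
  ],
)

```text
t: 3.5
ee_pos: [0.47, 0.3185, 0.0753]
tcp_rot: [-179.9, 0.0, 110.5]
ft_force: [0.1, 0.3, 0.5]
finger_gap: 0.0598
```

```bash
python3 -c "
from h import *
go([.471,.319,.052],110.5)
f=env.grab_frame('side');g=env.grab_frame('top')
cv2.imwrite('pics/side4.png',cv2.resize(f['img'][240:370,215:345],None,fx=4.5,fy=4.5,interpolation=cv2.INTER_CUBIC))
cv2.imwrite('pics/top4.png',cv2.resize(g['img'],None,fx=1.4,fy=1.4,interpolation=cv2.INTER_CUBIC))"
```

```text
t 3.5 ee [0.47   0.3185 0.0753] rot [-1.7994e+02  1.0000e-02  1.1052e+02] F [0.09 0.32 0.48] gap 0.0598 q [ 34.1  13.4 -10.5  66.2  -0.  103.6]
full [ 0.1  1.1 23.3] [-0.001   0.0003  0.0003] f 1  -> step [ 0.1  1.1 23.3] [-0.001   0.0003  0.0003]
```

View pics/side4.png

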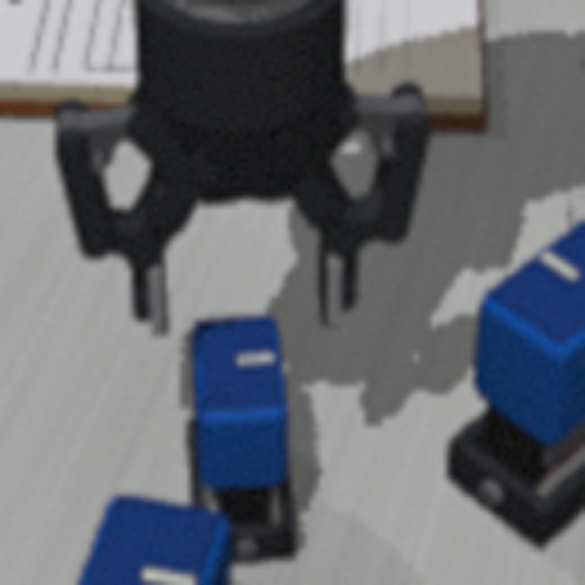

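View pics/top4.png

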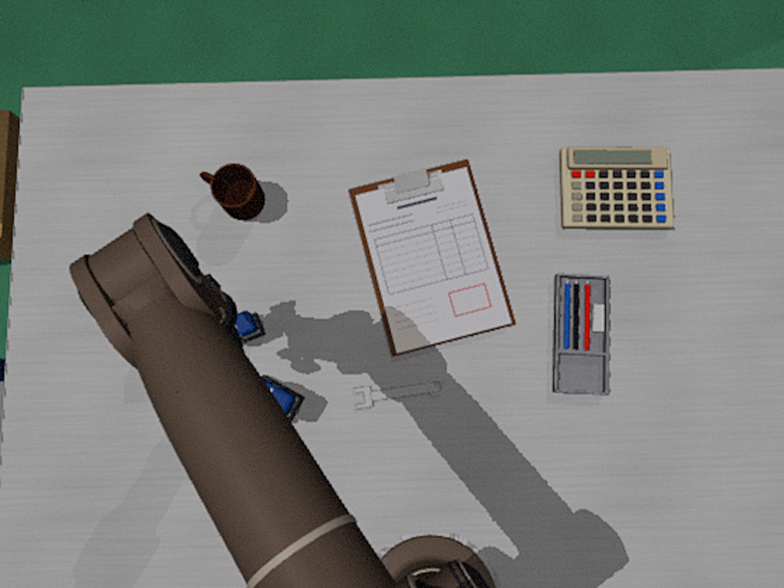

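```bash
python3 -c "
from h import *
g=env.grab_frame('top');np.savez('top4.npz',**g)
c=g['img'][205:285,160:260];cv2.imwrite('pics/c4.png',np.clip(cv2.resize(c,None,fx=7,fy=7,interpolation=cv2.INTER_CUBIC).astype(float)*1.6,0,255).astype(np.uint8))"
```

```text
(no output)
```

View pics/c4.png

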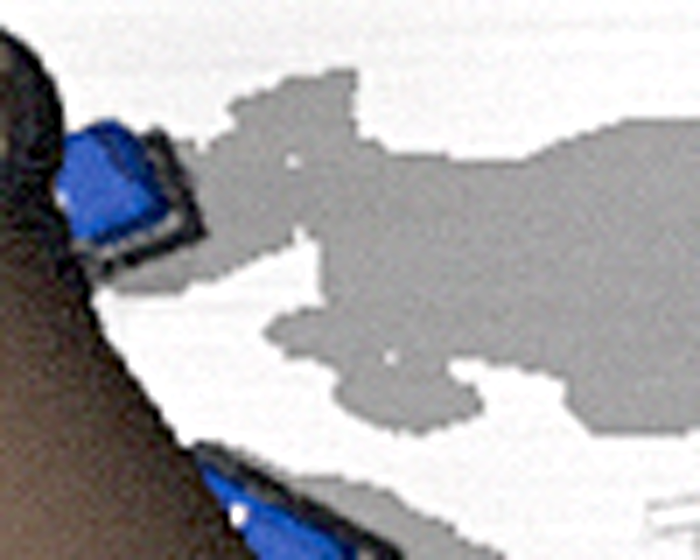

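```bash
python3 -c "
from h import *
T=dict(np.load('top0.npz'));S=dict(np.load('side0.npz'))
a=onplane(T,(198.6,228.2),0);b=onplane(T,(150+690/14,215+345/14-7),0)
print('shadow corner',a)
L=(a-np.array([.4955,.299,.084]))/.084;print('dir per z',L)
R=Ro.from_euler('xyz',[180,0,110.5],degrees=True).as_matrix()
for uv in((197.9,252.1),(192.9,220.7)):
    s=onplane(T,uv,0);print(s,[ (s-L*z).round(3) for z in(.07,.085,.1,.115)])
for uv in((330,320),(158,330)):
    q=np.array(uv)/4.5+[215,240];print([onplane(S,q,z).round(3) for z in(.07,.085,.1,.115)])
"
```

```text
shadow corner [0.48905415 0.25816419 0.        ]
dir per z [-0.07673636 -0.48614059 -1.        ]
[0.42887444 0.25981259 0.        ] [array([0.434, 0.294, 0.07 ]), array([0.435, 0.301, 0.085]), array([0.437, 0.308, 0.1  ]), array([0.438, 0.316, 0.115])]
[0.50847866 0.27261813 0.        ] [array([0.514, 0.307, 0.07 ]), array([0.515, 0.314, 0.085]), array([0.516, 0.321, 0.1  ]), array([0.517, 0.329, 0.115])]
[array([0.446, 0.274, 0.07 ]), array([0.442, 0.288, 0.085]), array([0.439, 0.302, 0.1  ]), array([0.435, 0.316, 0.115])]
[array([0.513, 0.299, 0.07 ]), array([0.508, 0.313, 0.085]), array([0.503, 0.326, 0.1  ]), array([0.498, 0.34 , 0.115])]
```

play_rows(
  increments=[
    {"jaw": 0.4,"dx": 0,"dy": 0.5,"dz": 10,"wx": 0,"wy": 0,"wz": 0},
    {"jaw": 0.4,"dx": 0,"dy": 0.5,"dz": 18,"wx": 0,"wy": 0,"wz": 0},
    {"jaw": 0.4,"dx": 0,"dy": 0.5,"dz": 25,"wx": 0,"wy": 0,"wz": 0},
    {"jaw": 0.4,"dx": 0,"dy": 0.5,"dz": 25,"wx": 0,"wy": 0,"wz": 0},
    {"jaw": 0.4,"dx": 0,"dy": 0.5,"dz": 25,"wx": 0,"wy": 0,"wz": 0},
  ],
)

```text
t: 4.15
ee_pos: [0.4706, 0.3187, 0.0504]
tcp_rot: [-180.0, 0.0, 110.5]
ft_force: [0.1, -0.6, 0.7]
finger_gap: 0.0595
```

```bash
python3 -c "
from h import *
go([.471,.319,.045],110.5)
f=env.grab_frame('side')
cv2.imwrite('pics/side5.png',cv2.resize(f['img'][240:370,215:345],None,fx=4.5,fy=4.5,interpolation=cv2.INTER_CUBIC))"
```

```text
t 4.15 ee [0.4706 0.3187 0.0504] rot [-1.7996e+02  1.0000e-02  1.1051e+02] F [ 0.12 -0.6   0.68] gap 0.0595 q [ 34.1  14.2 -12.7  63.1  -0.  103.6]
full [0.1 0.5 5.4] [-0.0007  0.0002  0.0002] f 1  -> step [0.1 0.5 5.4] [-0.0007  0.0002  0.0002]
```

View pics/side5.png

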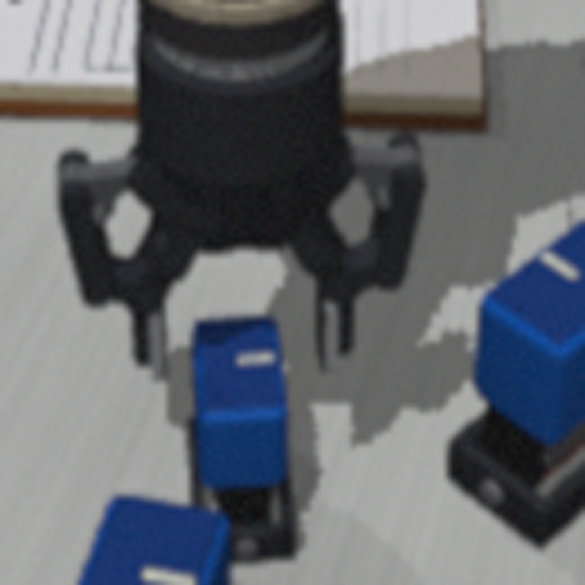

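play_rows(
  increments=[
    {"jaw": 0.4,"dx": 0,"dy": 0.5,"dz": 6,"wx": 0,"wy": 0,"wz": 0},
    {"jaw": 0.4,"dx": 0,"dy": 0.5,"dz": 12,"wx": 0,"wy": 0,"wz": 0},
    {"jaw": 0.1,"dx": 0,"dy": 0.5,"dz": 12,"wx": 0,"wy": 0,"wz": 0},
    {"jaw": 0.0,"dx": 0,"dy": 0.5,"dz": 12,"wx": 0,"wy": 0,"wz": 0},
    {"jaw": 0.0,"dx": 0,"dy": 0.5,"dz": 12,"wx": 0,"wy": 0,"wz": 0},
  ],
  squeeze=20,
)

```text
t: 4.7
ee_pos: [0.4713, 0.3191, 0.0389]
tcp_rot: [180.0, -0.0, 110.5]
ft_force: [0.3, -0.0, 0.9]
finger_gap: 0.0425
```

```bash
python3 -c "
from h import *
go([.471,.319,.038],110.5)
f=env.grab_frame('side')
cv2.imwrite('pics/side6.png',cv2.resize(f['img'][240:370,215:345],None,fx=4.5,fy=4.5,interpolation=cv2.INTER_CUBIC))"
```

```text
t 4.7 ee [0.4713 0.3191 0.0389] rot [179.99  -0.   110.51] F [ 0.27 -0.04  0.93] gap 0.0425 q [ 34.1  14.6 -13.7  61.7  -0.  103.6]
full [ 0.1 -0.3  0.9] [ 0.0001 -0.      0.0002] f 1  -> step [ 0.1 -0.3  0.9] [ 0.0001 -0.      0.0002]
```

View pics/side6.png

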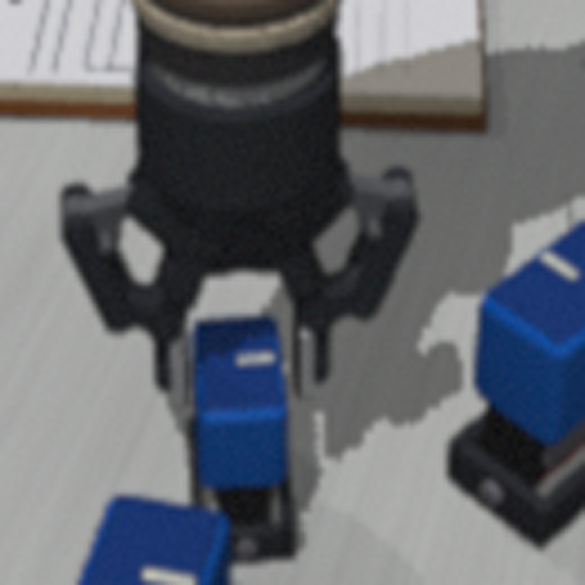

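```bash
python3 -c "
from h import *
S=dict(np.load('side0.npz'))
s=env.read_state();p=s['ee_pos'];R=Ro.from_euler('xyz',s['tcp_rot'],degrees=True).as_matrix()
pr=lambda v:((proj(S,p+R@v)-[215,240])*4.5).round()
for z in(-.004,-.02,-.0727,-.1):
  print(z,[pr([a,k,z]).tolist() for a in(-.038,-.011,0,.011,.038) for k in(-.021,.021)])
"
```

```text
-0.004 [[284.0, 360.0], [185.0, 366.0], [289.0, 409.0], [188.0, 415.0], [291.0, 429.0], [189.0, 435.0], [293.0, 450.0], [190.0, 456.0], [299.0, 503.0], [192.0, 510.0]]
-0.02 [[284.0, 334.0], [185.0, 339.0], [289.0, 382.0], [187.0, 388.0], [291.0, 402.0], [188.0, 408.0], [293.0, 423.0], [189.0, 429.0], [299.0, 476.0], [192.0, 483.0]]
-0.0727 [[285.0, 242.0], [182.0, 248.0], [290.0, 290.0], [184.0, 295.0], [292.0, 310.0], [185.0, 316.0], [294.0, 330.0], [186.0, 336.0], [300.0, 383.0], [189.0, 389.0]]
-0.1 [[285.0, 192.0], [180.0, 197.0], [290.0, 239.0], [182.0, 245.0], [292.0, 259.0], [183.0, 265.0], [295.0, 279.0], [184.0, 285.0], [301.0, 331.0], [187.0, 338.0]]
```

play_rows(
  increments=[
    {"jaw": -0.1,"dx": 0,"dy": 0,"dz": 0,"wx": 0,"wy": 0,"wz": 0},
    {"jaw": -0.2,"dx": 0,"dy": 0,"dz": 0,"wx": 0,"wy": 0,"wz": 0},
    {"jaw": -0.3,"dx": 0,"dy": 0,"dz": 0,"wx": 0,"wy": 0,"wz": 0},
    {"jaw": -0.4,"dx": 0,"dy": 0,"dz": 0,"wx": 0,"wy": 0,"wz": 0},
    {"jaw": -0.4,"dx": 0,"dy": 0,"dz": 0,"wx": 0,"wy": 0,"wz": 0},
  ],
  squeeze=40,
)

```text
t: 5.25
ee_pos: [0.4715, 0.3192, 0.0392]
tcp_rot: [180.0, -0.0, 110.5]
ft_force: [0.2, -0.3, 3.8]
finger_gap: 0.035
```

```bash
python3 -c "
from h import *
go([.471,.319,.038],110.5)
f=env.grab_frame('side')
cv2.imwrite('pics/side7.png',cv2.resize(f['img'][240:370,215:345],None,fx=4.5,fy=4.5,interpolation=cv2.INTER_CUBIC))"
```

```text
t 5.25 ee [0.4715 0.3192 0.0392] rot [179.96  -0.   110.51] F [ 0.24 -0.29  3.76] gap 0.035 q [ 34.1  14.6 -13.7  61.7  -0.  103.6]
full [ 0.  -0.6  1.2] [ 0.0008 -0.0001  0.0002] f 1  -> step [ 0.  -0.6  1.2] [ 0.0008 -0.0001  0.0002]
```

View pics/side7.png

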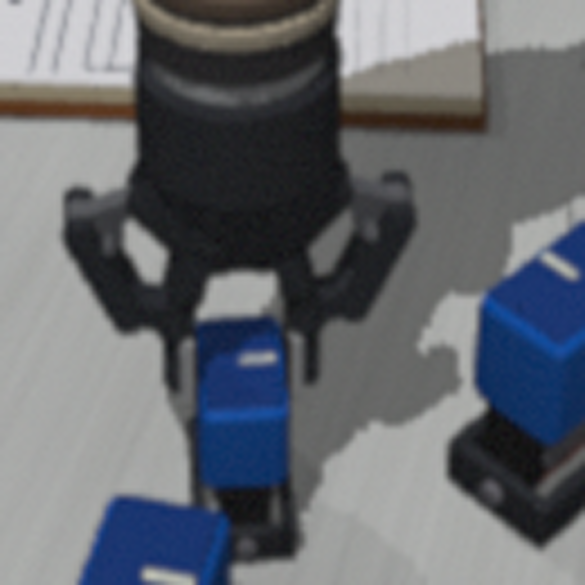

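play_rows(
  increments=[
    {"jaw": -0.4,"dx": 0,"dy": 0,"dz": -15,"wx": 0,"wy": 0,"wz": 0},
    {"jaw": -0.4,"dx": 0,"dy": 0,"dz": -40,"wx": 0,"wy": 0,"wz": 0},
    {"jaw": -0.4,"dx": 0,"dy": 0,"dz": -70,"wx": 0,"wy": 0,"wz": 0},
    {"jaw": -0.4,"dx": 0,"dy": 0,"dz": -95,"wx": 0,"wy": 0,"wz": 0},
    {"jaw": -0.4,"dx": 0,"dy": 0,"dz": -100,"wx": 0,"wy": 0,"wz": 0},
  ],
  squeeze=50,
)

```text
t: 5.8
ee_pos: [0.4722, 0.3197, 0.1412]
tcp_rot: [179.8, -0.1, 110.5]
ft_force: [0.5, 0.7, -2.1]
finger_gap: 0.0346
```

```bash
python3 -c "
from h import *
go([.471,.319,.138],110.5)
f=env.grab_frame('side')
cv2.imwrite('pics/side8.png',cv2.resize(f['img'][170:310,200:340],None,fx=4.2,fy=4.2,interpolation=cv2.INTER_CUBIC))"
```

```text
t 5.8 ee [0.4722 0.3197 0.1412] rot [ 1.7980e+02 -5.0000e-02  1.1051e+02] F [ 0.49  0.72 -2.14] gap 0.0346 q [ 34.1  12.2  -3.6  74.    0.  103.6]
full [-0.3 -1.4  3.2] [ 0.0035 -0.0009  0.0002] f 1  -> step [-0.3 -1.4  3.2] [ 0.0035 -0.0009  0.0002]
```

View pics/side8.png

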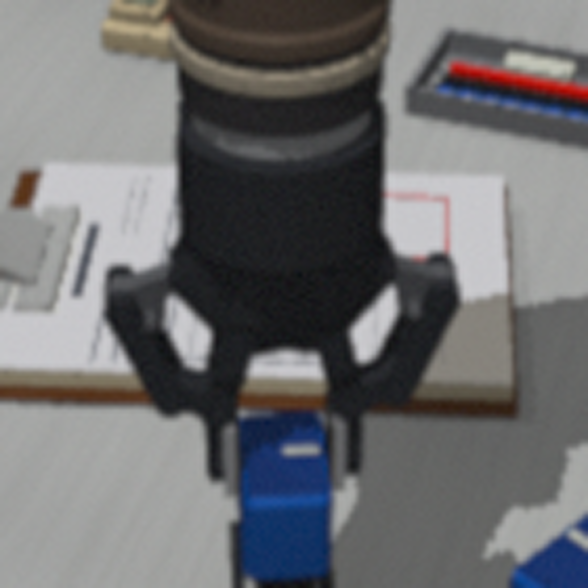

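```bash
python3 -c "
from h import *
go([.516,-.086,.13],103.4)"
```

```text
t 5.85 ee [0.472  0.3196 0.1403] rot [ 1.7985e+02 -4.0000e-02  1.1051e+02] F [ 0.89  0.45 -1.95] gap 0.0349 q [ 34.1  12.3  -3.7  73.9   0.  103.6]
full [-395.3 -100.9    9.8] [ 0.0025 -0.0009  0.1241] f 1.7  -> step [-232.5  -59.4    5.7] [ 0.0015 -0.0005  0.073 ]
```

play_rows(
  increments=[
    {"jaw": -0.4,"dx": -20,"dy": -5,"dz": 0,"wx": 0,"wy": 0,"wz": 0.01},
    {"jaw": -0.4,"dx": -55,"dy": -14,"dz": 0,"wx": 0,"wy": 0,"wz": 0.02},
    {"jaw": -0.4,"dx": -100,"dy": -26,"dz": 0,"wx": 0,"wy": 0,"wz": 0.04},
    {"jaw": -0.4,"dx": -145,"dy": -37,"dz": 0,"wx": 0,"wy": 0,"wz": 0.06},
    {"jaw": -0.4,"dx": -190,"dy": -48,"dz": 0,"wx": 0,"wy": 0,"wz": 0.07},
  ],
)

```text
t: 6.35
ee_pos: [0.4917, 0.1225, 0.1365]
tcp_rot: [-179.8, -0.0, 106.5]
ft_force: [1.3, 0.1, -2.4]
finger_gap: 0.0346
```

```bash
python3 -c "
from h import *
go([.516,-.086,.13],103.4)"
```

```text
t 6.35 ee [0.4917 0.1225 0.1365] rot [-1.7983e+02 -1.0000e-02  1.0651e+02] F [ 1.31  0.05 -2.39] gap 0.0346 q [ 14.    5.8 -11.8  72.6   0.   87.5]
full [-206.8  -35.9    6.6] [-0.003  -0.0001  0.0543] f 1  -> step [-206.8  -35.9    6.6] [-0.003  -0.0001  0.0543]
```

play_rows(
  increments=[
    {"jaw": -0.4,"dx": -45,"dy": -8,"dz": 1,"wx": 0,"wy": 0,"wz": 0.015},
    {"jaw": -0.4,"dx": -90,"dy": -16,"dz": 3,"wx": 0,"wy": 0,"wz": 0.03},
    {"jaw": -0.4,"dx": -135,"dy": -24,"dz": 5,"wx": 0,"wy": 0,"wz": 0.045},
    {"jaw": -0.4,"dx": -175,"dy": -31,"dz": 6,"wx": 0,"wy": 0,"wz": 0.054},
    {"jaw": -0.4,"dx": -207,"dy": -36,"dz": 6.6,"wx": 0,"wy": 0,"wz": 0.054},
  ],
)

```text
t: 6.85
ee_pos: [0.5159, -0.0866, 0.1298]
tcp_rot: [-179.8, -0.1, 103.3]
ft_force: [0.6, 0.1, -0.9]
finger_gap: 0.0348
```

play_rows(
  increments=[
    {"jaw": -0.4,"dx": 0,"dy": 0,"dz": 0,"wx": 0,"wy": 0,"wz": 0},
    {"jaw": -0.4,"dx": 0,"dy": 0,"dz": 0,"wx": 0,"wy": 0,"wz": 0},
    {"jaw": -0.4,"dx": 0,"dy": 0,"dz": 0,"wx": 0,"wy": 0,"wz": 0},
  ],
)

```text
t: 7.15
ee_pos: [0.5165, -0.0836, 0.131]
tcp_rot: [-179.9, -0.1, 103.4]
ft_force: [0.0, 1.0, -1.9]
finger_gap: 0.0342
```

```bash
python3 -c "
from h import *
go([.516,-.086,.13],103.4)
for n in('side','top'):
    f=env.grab_frame(n);cv2.imwrite(f'pics/{n}9.png',f['img']);np.savez(f'{n}9.npz',**f)
    x,y,w=(230,130,120) if n=='side' else (290,160,90)
    s=580/w
    cv2.imwrite(f'pics/{n}9c.png',np.clip(cv2.resize(f['img'][y:y+w,x:x+w],None,fx=s,fy=s,interpolation=cv2.INTER_CUBIC).astype(float)*1.5,0,255).astype(np.uint8))"
```

```text
t 7.15 ee [ 0.5165 -0.0836  0.131 ] rot [-1.7990e+02 -7.0000e-02  1.0345e+02] F [ 0.01  0.96 -1.87] gap 0.0342 q [ -9.2   7.6 -10.4  72.1   0.   67.3]
full [-2.2 -1.   1. ] [-0.0017 -0.0011  0.0008] f 1  -> step [-2.2 -1.   1. ] [-0.0017 -0.0011  0.0008]
```

View pics/side9c.png

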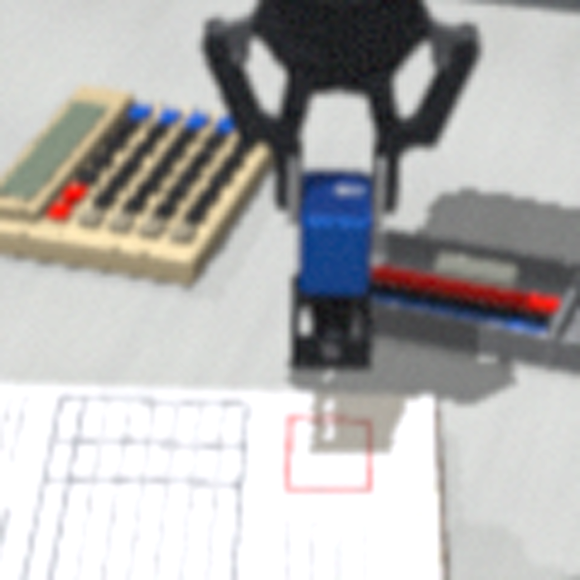

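View pics/top9c.png

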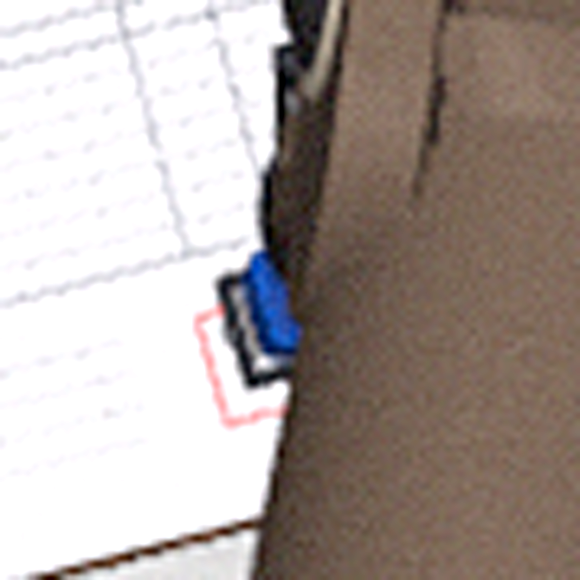

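```bash
python3 -c "
from h import *
T=dict(np.load('top9.npz'));S=dict(np.load('side9.npz'))
s_=lambda u:np.array(u)/(580/120)+[230,130]-0.5
t_=lambda u:np.array(u)/(580/90)+[290,160]-0.5
A=tri(T,t_((219,283)),S,s_((293,366)));B=tri(T,t_((251,386)),S,s_((372,368)))
print(A,B,B-A,np.degrees(np.arctan2(*(A-B)[[1,0]])))
for z in(.085,.0915,.1):print(z,[onplane(T,t_(u),z).round(4) for u in((219,283),(251,386))],[onplane(S,s_(u),z).round(4) for u in((293,366),(372,368))])
# box corners vs both cams
print('cover top +y edge side',[onplane(S,s_(u),.175).round(4) for u in((302,212),(370,212),(300,176),(368,174))])
"
```

```text
[ 0.52929888 -0.05101236  0.09195869] [ 0.4907946  -0.06132583  0.09151575] [-0.03850428 -0.01031347 -0.00044294] 14.99483153580997
0.085 [array([ 0.5306, -0.0516,  0.085 ]), array([ 0.4921, -0.0619,  0.085 ])] [array([ 0.5318, -0.0615,  0.085 ]), array([ 0.4924, -0.0713,  0.085 ])]
0.0915 [array([ 0.5295, -0.051 ,  0.0915]), array([ 0.4912, -0.0613,  0.0915])] [array([ 0.5293, -0.0517,  0.0915]), array([ 0.4903, -0.0613,  0.0915])]
0.1 [array([ 0.528 , -0.0503,  0.1   ]), array([ 0.49  , -0.0605,  0.1   ])] [array([ 0.5261, -0.0388,  0.1   ]), array([ 0.4876, -0.0483,  0.1   ])]
cover top +y edge side [array([ 0.5292, -0.0623,  0.175 ]), array([ 0.4971, -0.0719,  0.175 ]), array([ 0.5398, -0.0986,  0.175 ]), array([ 0.5073, -0.1106,  0.175 ])]
```

play_rows(
  increments=[
    {"jaw": -0.4,"dx": 0,"dy": 0,"dz": 0,"wx": 0,"wy": 0,"wz": 0.13},
    {"jaw": -0.4,"dx": 0,"dy": 0,"dz": 0,"wx": 0,"wy": 0,"wz": 0.27},
    {"jaw": -0.4,"dx": 0,"dy": 0,"dz": 0,"wx": 0,"wy": 0,"wz": 0.4},
    {"jaw": -0.4,"dx": 0,"dy": 0,"dz": 0,"wx": 0,"wy": 0,"wz": 0.54},
    {"jaw": -0.4,"dx": 0,"dy": 0,"dz": 0,"wx": 0,"wy": 0,"wz": 0.67},
  ],
)

```text
t: 7.75
ee_pos: [0.5171, -0.0833, 0.1322]
tcp_rot: [180.0, -0.0, 64.8]
ft_force: [0.1, 0.7, -2.3]
finger_gap: 0.0346
```

```bash
python3 -c "
from h import *
go([.516,-.086,.13],103.4)
n='side';f=env.grab_frame(n);x,y,w=(260,150,80);s=580/w
cv2.imwrite(f'pics/{n}10c.png',np.clip(cv2.resize(f['img'][y:y+w,x:x+w],None,fx=s,fy=s,interpolation=cv2.INTER_CUBIC).astype(float)*1.5,0,255).astype(np.uint8))"
```

```text
t 7.75 ee [ 0.5171 -0.0833  0.1322] rot [ 1.800e+02 -1.000e-02  6.481e+01] F [ 0.11  0.75 -2.33] gap 0.0346 q [ -9.2   7.5 -10.4  72.1   0.  106. ]
full [-3.   0.1  2.2] [ 1.000e-04 -1.000e-04 -6.735e-01] f 1  -> step [-3.   0.1  2.2] [ 1.000e-04 -1.000e-04 -6.735e-01]
```

View pics/side10c.png

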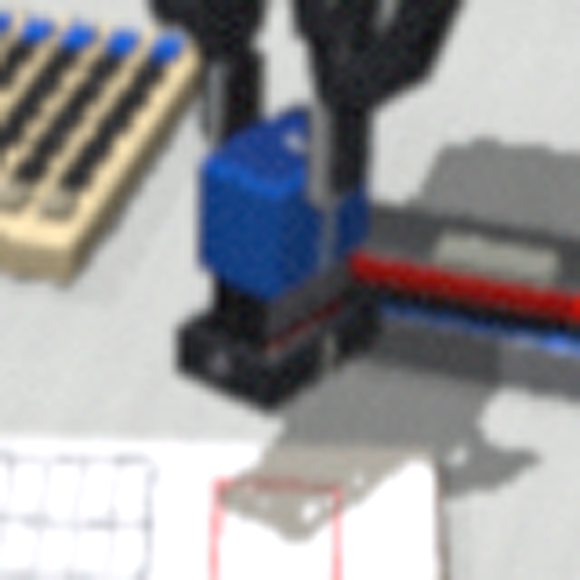

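play_rows(
  increments=[
    {"jaw": -0.4,"dx": 0,"dy": 0,"dz": 0,"wx": 0,"wy": 0,"wz": -0.13},
    {"jaw": -0.4,"dx": 0,"dy": 0,"dz": 0,"wx": 0,"wy": 0,"wz": -0.27},
    {"jaw": -0.4,"dx": 0,"dy": 0,"dz": 0,"wx": 0,"wy": 0,"wz": -0.4},
    {"jaw": -0.4,"dx": 0,"dy": 0,"dz": 0,"wx": 0,"wy": 0,"wz": -0.54},
    {"jaw": -0.4,"dx": 0,"dy": 0,"dz": 0,"wx": 0,"wy": 0,"wz": -0.673},
  ],
)

```text
t: 8.3
ee_pos: [0.5172, -0.0835, 0.1322]
tcp_rot: [180.0, -0.0, 104.1]
ft_force: [0.6, -0.7, -1.2]
finger_gap: 0.0349
```

```bash
python3 -c "
from h import *
go([.5155,-.0835,.067],103.4)"
```

```text
t 8.3 ee [ 0.5172 -0.0835  0.1322] rot [179.99  -0.   104.14] F [ 0.56 -0.72 -1.2 ] gap 0.0349 q [ -9.2   7.5 -10.3  72.1   0.   66.7]
full [ 0.4 -1.6 65.2] [ 0.0001 -0.0001  0.0129] f 1  -> step [ 0.4 -1.6 65.2] [ 0.0001 -0.0001  0.0129]
```

play_rows(
  increments=[
    {"jaw": -0.4,"dx": 0.4,"dy": -1.5,"dz": 15,"wx": 0,"wy": 0,"wz": 0},
    {"jaw": -0.4,"dx": 0.4,"dy": -1.5,"dz": 35,"wx": 0,"wy": 0,"wz": 0},
    {"jaw": -0.4,"dx": 0.4,"dy": -1.5,"dz": 52,"wx": 0,"wy": 0,"wz": 0},
    {"jaw": -0.4,"dx": 0.4,"dy": -1.5,"dz": 62,"wx": 0,"wy": 0,"wz": 0},
    {"jaw": -0.4,"dx": 0.4,"dy": -1.5,"dz": 65,"wx": 0,"wy": 0,"wz": 0},
  ],
)

```text
t: 8.8
ee_pos: [0.5149, -0.0837, 0.0661]
tcp_rot: [-179.9, -0.0, 103.7]
ft_force: [-0.9, 0.5, -2.1]
finger_gap: 0.0346
```

play_rows(
  increments=[
    {"jaw": -0.4,"dx": 0,"dy": 0,"dz": 0,"wx": 0,"wy": 0,"wz": 0},
    {"jaw": -0.4,"dx": 0,"dy": 0,"dz": 0,"wx": 0,"wy": 0,"wz": 0},
    {"jaw": -0.4,"dx": 0,"dy": 0,"dz": 0,"wx": 0,"wy": 0,"wz": 0},
  ],
)

```text
t: 9.1
ee_pos: [0.5163, -0.0845, 0.0681]
tcp_rot: [179.9, 0.0, 103.6]
ft_force: [1.0, -0.2, -1.7]
finger_gap: 0.0344
```

```bash
python3 -c "
from h import *
go([.5155,-.0835,.067],103.4)
for n in('side','top'):
    f=env.grab_frame(n);np.savez(f'{n}11.npz',**f)
    x,y,w=(260,170,70) if n=='side' else (300,180,60)
    s=580/w
    cv2.imwrite(f'pics/{n}11c.png',np.clip(cv2.resize(f['img'][y:y+w,x:x+w],None,fx=s,fy=s,interpolation=cv2.INTER_CUBIC).astype(float)*1.5,0,255).astype(np.uint8))"
```

```text
t 9.1 ee [ 0.5163 -0.0845  0.0681] rot [1.7992e+02 3.0000e-02 1.0360e+02] F [ 0.95 -0.21 -1.74] gap 0.0344 q [ -9.3   8.8 -17.1  64.    0.   67.1]
full [ 1.1 -0.5  1.1] [0.0014 0.0006 0.0035] f 1  -> step [ 1.1 -0.5  1.1] [0.0014 0.0006 0.0035]
```

View pics/side11c.png

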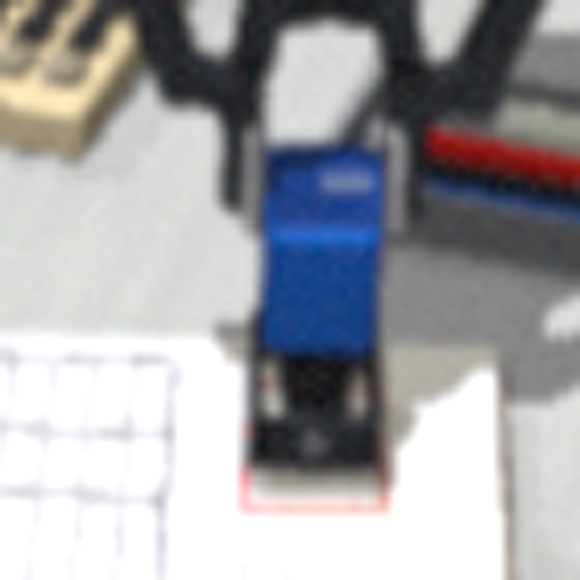

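View pics/top11c.png

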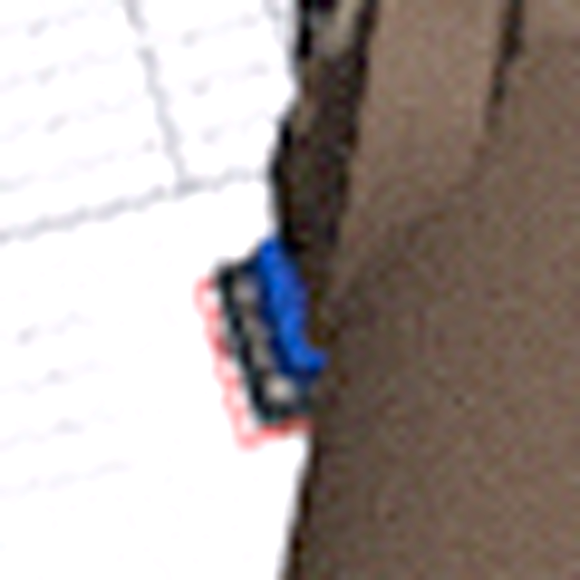

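```bash
python3 -c "
from h import *
T=dict(np.load('top11.npz'));S=dict(np.load('side11.npz'))
s_=lambda u:np.array(u)/(580/70)+[260,170]-0.5
t_=lambda u:np.array(u)/(580/60)+[300,180]-0.5
for nm,q in dict(frame=[((214,268),(248,467)),((260,427),(382,468))],box=[((203,284),(243,508)),((247,443),(387,507))]).items():
    P=[tri(T,t_(a),S,s_(b)) for a,b in q];A,B=P
    print(nm,A.round(4),B.round(4),'mid',((A+B)/2).round(4),'len',np.linalg.norm(A-B).round(4),'ang',np.degrees(np.arctan2(*(A-B)[[1,0]])).round(1))
for z in(.0145,.0165,.0185):print([onplane(T,t_(a),z)[:2].round(4) for a in((203,284),(247,443))],[onplane(S,s_(a),z)[:2].round(4) for a in((243,508),(387,507))])
for z in(.027,.0285,.030):print([onplane(T,t_(a),z)[:2].round(4) for a in((214,268),(260,427))],[onplane(S,s_(a),z)[:2].round(4) for a in((248,467),(382,468))])
"
```

```text
frame [ 0.5302 -0.0513  0.0294] [ 0.4895 -0.0614  0.0301] mid [ 0.5098 -0.0564  0.0298] len 0.0419 ang 13.9
box [ 0.5295 -0.0493  0.0151] [ 0.487  -0.059   0.0176] mid [ 0.5082 -0.0542  0.0164] len 0.0437 ang 12.9
[array([ 0.5287, -0.0495]), array([ 0.487 , -0.0593])] [array([ 0.5309, -0.0502]), array([ 0.4884, -0.0633])]
[array([ 0.5284, -0.0493]), array([ 0.4867, -0.0592])] [array([ 0.5302, -0.0475]), array([ 0.4878, -0.0606])]
[array([ 0.5281, -0.0492]), array([ 0.4865, -0.059 ])] [array([ 0.5295, -0.0448]), array([ 0.4872, -0.0578])]
[array([ 0.5308, -0.0515]), array([ 0.4895, -0.0617])] [array([ 0.5307, -0.0546]), array([ 0.491 , -0.0658])]
[array([ 0.5306, -0.0514]), array([ 0.4893, -0.0616])] [array([ 0.5302, -0.0526]), array([ 0.4906, -0.0637])]
[array([ 0.5303, -0.0513]), array([ 0.4891, -0.0615])] [array([ 0.5297, -0.0505]), array([ 0.4902, -0.0616])]
```

play_rows(
  increments=[
    {"jaw": -0.4,"dx": 0.7,"dy": -0.5,"dz": 3,"wx": 0,"wy": 0,"wz": 0},
    {"jaw": -0.4,"dx": 1.5,"dy": -1.1,"dz": 6,"wx": 0,"wy": 0,"wz": 0.004},
    {"jaw": -0.4,"dx": 1.5,"dy": -1.1,"dz": 9,"wx": 0,"wy": 0,"wz": 0.004},
    {"jaw": -0.4,"dx": 1.5,"dy": -1.1,"dz": 9,"wx": 0,"wy": 0,"wz": 0.004},
    {"jaw": -0.4,"dx": 1.5,"dy": -1.1,"dz": 9,"wx": 0,"wy": 0,"wz": 0.004},
  ],
  squeeze=60,
)

```text
t: 9.7
ee_pos: [0.514, -0.0832, 0.058]
tcp_rot: [-180.0, -0.0, 103.3]
ft_force: [0.4, -0.0, -1.4]
finger_gap: 0.0345
```

```bash
python3 -c "
from h import *
go([.5155,-.0835,.055],103.4)
for n in('side','top'):
    f=env.grab_frame(n);np.savez(f'{n}12.npz',**f)
    x,y,w=(260,170,70) if n=='side' else (300,180,60)
    s=580/w
    cv2.imwrite(f'pics/{n}12c.png',np.clip(cv2.resize(f['img'][y:y+w,x:x+w],None,fx=s,fy=s,interpolation=cv2.INTER_CUBIC).astype(float)*1.5,0,255).astype(np.uint8))
print(env.read_state()['ft_force'])"
```

```text
t 9.7 ee [ 0.514  -0.0832  0.058 ] rot [-1.7998e+02 -1.0000e-02  1.0335e+02] F [ 0.41 -0.03 -1.38] gap 0.0345 q [ -9.2   9.  -18.2  62.9  -0.   67.5]
full [-0.6  1.4  3. ] [-0.0004 -0.0001 -0.0009] f 1  -> step [-0.6  1.4  3. ] [-0.0004 -0.0001 -0.0009]
[ 0.27053642  0.22105808 -2.34691815]
```

View pics/side12c.png

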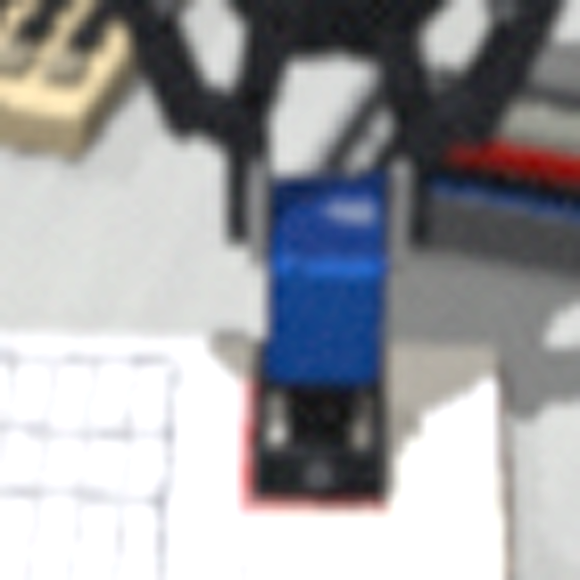

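View pics/top12c.png

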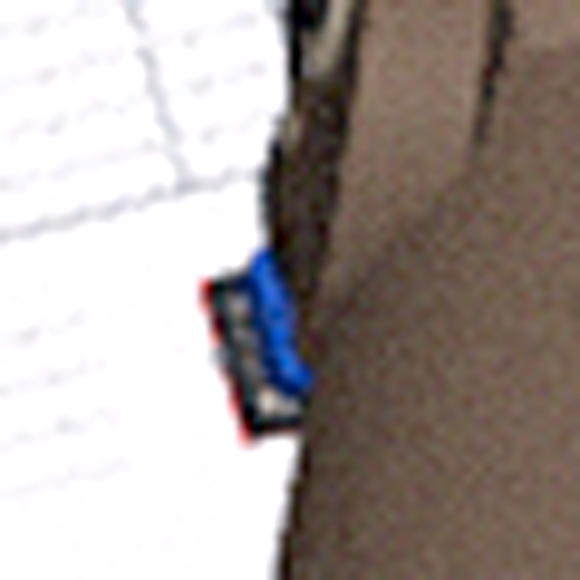

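play_rows(
  increments=[
    {"jaw": -0.4,"dx": 0,"dy": 0.8,"dz": 1,"wx": 0,"wy": 0,"wz": 0},
    {"jaw": -0.4,"dx": 0,"dy": 0.8,"dz": 2,"wx": 0,"wy": 0,"wz": 0},
    {"jaw": -0.4,"dx": 0,"dy": 0.8,"dz": 2,"wx": 0,"wy": 0,"wz": 0},
    {"jaw": -0.4,"dx": 0,"dy": 0.8,"dz": 2,"wx": 0,"wy": 0,"wz": 0},
  ],
)

```text
t: 10.2
ee_pos: [0.5153, -0.0831, 0.0567]
tcp_rot: [179.9, 0.0, 103.3]
ft_force: [-0.9, 0.2, 3.3]
finger_gap: 0.0345
```

play_rows(
  increments=[
    {"jaw": -0.4,"dx": 0,"dy": 0,"dz": 0.5,"wx": 0,"wy": 0,"wz": 0},
    {"jaw": -0.4,"dx": 0,"dy": 0,"dz": 1,"wx": 0,"wy": 0,"wz": 0},
    {"jaw": -0.4,"dx": 0,"dy": 0,"dz": 1,"wx": 0,"wy": 0,"wz": 0},
  ],
)

```text
t: 10.5
ee_pos: [0.5153, -0.0831, 0.0554]
tcp_rot: [180.0, 0.0, 103.3]
ft_force: [0.6, 0.6, 3.6]
finger_gap: 0.0347
```

play_rows(
  increments=[
    {"jaw": -0.4,"dx": 0,"dy": 0,"dz": 0.5,"wx": 0,"wy": 0,"wz": 0},
    {"jaw": -0.4,"dx": 0,"dy": 0,"dz": 1,"wx": 0,"wy": 0,"wz": 0},
    {"jaw": -0.4,"dx": 0,"dy": 0,"dz": 1,"wx": 0,"wy": 0,"wz": 0},
  ],
)

```text
t: 10.8
ee_pos: [0.5153, -0.083, 0.0543]
tcp_rot: [180.0, 0.0, 103.3]
ft_force: [1.4, 0.1, 3.7]
finger_gap: 0.0347
```

play_rows(
  increments=[
    {"jaw": -0.4,"dx": 0,"dy": 0,"dz": 1.5,"wx": 0,"wy": 0,"wz": 0},
    {"jaw": -0.4,"dx": 0,"dy": 0,"dz": 3,"wx": 0,"wy": 0,"wz": 0},
    {"jaw": -0.4,"dx": 0,"dy": 0,"dz": 4.5,"wx": 0,"wy": 0,"wz": 0},
    {"jaw": -0.4,"dx": 0,"dy": 0,"dz": 6,"wx": 0,"wy": 0,"wz": 0},
    {"jaw": -0.4,"dx": 0,"dy": 0,"dz": 6,"wx": 0,"wy": 0,"wz": 0},
  ],
)

```text
t: 11.3
ee_pos: [0.5153, -0.083, 0.0482]
tcp_rot: [180.0, 0.0, 103.4]
ft_force: [1.3, 0.6, 5.4]
finger_gap: 0.0346
```

play_rows(
  increments=[
    {"jaw": -0.4,"dx": 0,"dy": 0,"dz": 1,"wx": 0,"wy": 0,"wz": 0},
    {"jaw": -0.4,"dx": 0,"dy": 0,"dz": 2,"wx": 0,"wy": 0,"wz": 0},
    {"jaw": -0.4,"dx": 0,"dy": 0,"dz": 3,"wx": 0,"wy": 0,"wz": 0},
    {"jaw": -0.4,"dx": 0,"dy": 0,"dz": 3,"wx": 0,"wy": 0,"wz": 0},
  ],
)

```text
t: 11.7
ee_pos: [0.5154, -0.083, 0.0454]
tcp_rot: [180.0, 0.0, 103.4]
ft_force: [0.7, 0.4, 7.2]
finger_gap: 0.0343
```

```bash
python3 -c "
from h import *
go([.5155,-.0835,.041],103.4)
n='side'
f=env.grab_frame(n)
x,y,w=(260,170,70);s=580/w
cv2.imwrite(f'pics/{n}13c.png',np.clip(cv2.resize(f['img'][y:y+w,x:x+w],None,fx=s,fy=s,interpolation=cv2.INTER_CUBIC).astype(float)*1.5,0,255).astype(np.uint8))
print(env.read_state()['ft_force'])"
```

```text
t 11.7 ee [ 0.5154 -0.083   0.0454] rot [1.7995e+02 1.0000e-02 1.0335e+02] F [0.67 0.43 7.2 ] gap 0.0343 q [ -9.2   9.5 -19.2  61.2   0.   67.5]
full [-0.5  0.   4.4] [ 0.0009  0.0003 -0.0009] f 1  -> step [-0.5  0.   4.4] [ 0.0009  0.0003 -0.0009]
[0.50219981 0.32109757 5.97501443]
```

View pics/side13c.png

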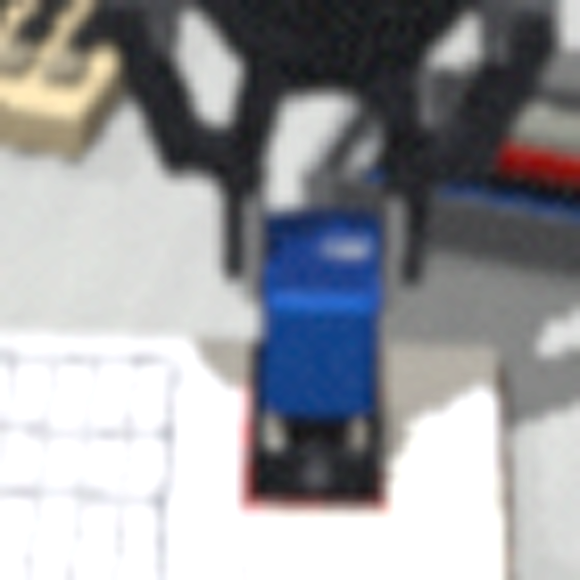

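play_rows(
  increments=[
    {"jaw": -0.4,"dx": 0,"dy": 0,"dz": 1,"wx": 0,"wy": 0,"wz": 0},
    {"jaw": -0.4,"dx": 0,"dy": 0,"dz": 2,"wx": 0,"wy": 0,"wz": 0},
    {"jaw": -0.4,"dx": 0,"dy": 0,"dz": 2,"wx": 0,"wy": 0,"wz": 0},
  ],
)

```text
t: 12.05
ee_pos: [0.5154, -0.083, 0.0435]
tcp_rot: [179.9, 0.0, 103.4]
ft_force: [1.4, 1.6, 7.1]
finger_gap: 0.0342
```

play_rows(
  increments=[
    {"jaw": -0.4,"dx": 0,"dy": 0,"dz": 0.5,"wx": 0,"wy": 0,"wz": 0},
    {"jaw": -0.4,"dx": 0,"dy": 0,"dz": 1,"wx": 0,"wy": 0,"wz": 0},
    {"jaw": -0.4,"dx": 0,"dy": 0,"dz": 1,"wx": 0,"wy": 0,"wz": 0},
  ],
)

```text
t: 12.35
ee_pos: [0.5154, -0.083, 0.0426]
tcp_rot: [179.9, 0.0, 103.4]
ft_force: [1.3, 1.1, 8.2]
finger_gap: 0.0346
```

play_rows(
  increments=[
    {"jaw": -0.4,"dx": 0,"dy": 0,"dz": 0.5,"wx": 0,"wy": 0,"wz": 0},
    {"jaw": -0.4,"dx": 0,"dy": 0,"dz": 0.5,"wx": 0,"wy": 0,"wz": 0},
  ],
)

```text
t: 12.55
ee_pos: [0.5154, -0.0831, 0.0422]
tcp_rot: [179.9, 0.0, 103.3]
ft_force: [0.7, 0.2, 7.7]
finger_gap: 0.034
```

play_rows(
  increments=[
    {"jaw": -0.4,"dx": 0,"dy": 0,"dz": 0.5,"wx": 0,"wy": 0,"wz": 0},
    {"jaw": -0.4,"dx": 0,"dy": 0,"dz": 0.5,"wx": 0,"wy": 0,"wz": 0},
  ],
)

```text
t: 12.75
ee_pos: [0.5155, -0.083, 0.0419]
tcp_rot: [179.9, 0.0, 103.4]
ft_force: [-0.4, 0.9, 9.3]
finger_gap: 0.0346
```

play_rows(
  increments=[
    {"jaw": -0.4,"dx": 0,"dy": 0,"dz": 0.5,"wx": 0,"wy": 0,"wz": 0},
    {"jaw": -0.4,"dx": 0,"dy": 0,"dz": 0.5,"wx": 0,"wy": 0,"wz": 0},
  ],
)

```text
t: 12.95
ee_pos: [0.5155, -0.083, 0.0416]
tcp_rot: [179.9, 0.0, 103.4]
ft_force: [-0.7, 0.9, 11.5]
finger_gap: 0.0346
```

play_rows(
  increments=[
    {"jaw": -0.4,"dx": 0,"dy": 0,"dz": 0.4,"wx": 0,"wy": 0,"wz": 0},
    {"jaw": -0.4,"dx": 0,"dy": 0,"dz": 0.4,"wx": 0,"wy": 0,"wz": 0},
  ],
)

```text
t: 13.15
ee_pos: [0.5155, -0.0831, 0.0413]
tcp_rot: [179.9, 0.0, 103.4]
ft_force: [-0.7, 0.8, 11.6]
finger_gap: 0.0342
```

play_rows(
  increments=[
    {"jaw": -0.4,"dx": 0,"dy": 0,"dz": 0.4,"wx": 0,"wy": 0,"wz": 0},
    {"jaw": -0.4,"dx": 0,"dy": 0,"dz": 0.4,"wx": 0,"wy": 0,"wz": 0},
  ],
)

```text
t: 13.35
ee_pos: [0.5155, -0.083, 0.0411]
tcp_rot: [179.9, 0.0, 103.4]
ft_force: [-0.5, 1.6, 12.7]
finger_gap: 0.0345
```

play_rows(
  increments=[
    {"jaw": -0.4,"dx": 0,"dy": 0,"dz": 0.3,"wx": 0,"wy": 0,"wz": 0},
    {"jaw": -0.4,"dx": 0,"dy": 0,"dz": 0.3,"wx": 0,"wy": 0,"wz": 0},
  ],
)

```text
t: 13.55
ee_pos: [0.5156, -0.083, 0.041]
tcp_rot: [179.9, 0.0, 103.4]
ft_force: [-0.6, 1.2, 13.9]
finger_gap: 0.0346
```

play_rows(
  increments=[
    {"jaw": -0.4,"dx": 0,"dy": 0,"dz": 0.3,"wx": 0,"wy": 0,"wz": 0},
    {"jaw": -0.4,"dx": 0,"dy": 0,"dz": 0.3,"wx": 0,"wy": 0,"wz": 0},
  ],
)

```text
t: 13.75
ee_pos: [0.5156, -0.083, 0.041]
tcp_rot: [179.9, 0.0, 103.4]
ft_force: [-2.6, 1.6, 15.5]
finger_gap: 0.0346
```

play_rows(
  increments=[
    {"jaw": -0.4,"dx": 0,"dy": 0,"dz": 0.2,"wx": 0,"wy": 0,"wz": 0},
    {"jaw": -0.4,"dx": 0,"dy": 0,"dz": 0.2,"wx": 0,"wy": 0,"wz": 0},
  ],
)

```text
t: 13.95
ee_pos: [0.5156, -0.0831, 0.0409]
tcp_rot: [179.9, 0.0, 103.4]
ft_force: [-2.4, 1.7, 17.2]
finger_gap: 0.0345
```

```bash
python3 -c "
from h import *
go([.5155,-.0835,.041],103.4)
n='side'
f=env.grab_frame(n)
x,y,w=(260,170,70);s=580/w
cv2.imwrite(f'pics/{n}14c.png',np.clip(cv2.resize(f['img'][y:y+w,x:x+w],None,fx=s,fy=s,interpolation=cv2.INTER_CUBIC).astype(float)*1.5,0,255).astype(np.uint8))
print(env.read_state()['ft_force'])"
```

```text
t 13.95 ee [ 0.5156 -0.0831  0.0409] rot [1.7988e+02 5.0000e-02 1.0335e+02] F [-2.39  1.68 17.22] gap 0.0345 q [ -9.2   9.6 -19.7  60.6   0.   67.5]
full [-0.4 -0.2 -0.1] [ 0.0021  0.0008 -0.0008] f 1  -> step [-0.4 -0.2 -0.1] [ 0.0021  0.0008 -0.0008]
[-1.9700183   1.31299813 17.65297184]
```

View pics/side14c.png

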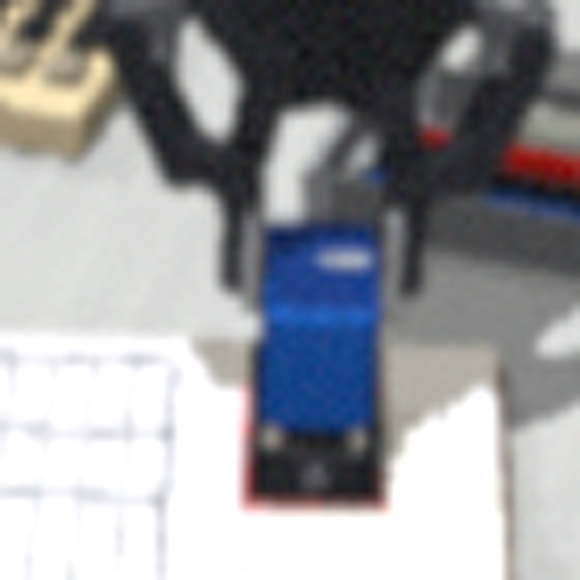

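play_rows(
  increments=[
    {"jaw": -0.4,"dx": 0,"dy": 0,"dz": 0,"wx": 0,"wy": 0,"wz": 0},
    {"jaw": -0.4,"dx": 0,"dy": 0,"dz": 0,"wx": 0,"wy": 0,"wz": 0},
    {"jaw": -0.4,"dx": 0,"dy": 0,"dz": 0,"wx": 0,"wy": 0,"wz": 0},
    {"jaw": -0.4,"dx": 0,"dy": 0,"dz": 0,"wx": 0,"wy": 0,"wz": 0},
  ],
)

```text
t: 14.4
ee_pos: [0.5156, -0.0831, 0.0409]
tcp_rot: [179.9, 0.0, 103.4]
ft_force: [-2.7, 1.0, 16.8]
finger_gap: 0.0345
```

play_rows(
  increments=[
    {"jaw": -0.4,"dx": 0,"dy": 0,"dz": 0,"wx": 0,"wy": 0,"wz": 0},
    {"jaw": -0.4,"dx": 0,"dy": 0,"dz": 0,"wx": 0,"wy": 0,"wz": 0},
    {"jaw": -0.4,"dx": 0,"dy": 0,"dz": 0,"wx": 0,"wy": 0,"wz": 0},
    {"jaw": -0.4,"dx": 0,"dy": 0,"dz": 0,"wx": 0,"wy": 0,"wz": 0},
  ],
)

```text
t: 14.8
ee_pos: [0.5156, -0.0831, 0.0409]
tcp_rot: [179.9, 0.0, 103.4]
ft_force: [-2.1, 1.3, 16.4]
finger_gap: 0.0341
```

play_rows(
  increments=[
    {"jaw": -0.4,"dx": 0,"dy": 0,"dz": -2,"wx": 0,"wy": 0,"wz": 0},
    {"jaw": -0.4,"dx": 0,"dy": 0,"dz": -6,"wx": 0,"wy": 0,"wz": 0},
    {"jaw": -0.4,"dx": 0,"dy": 0,"dz": -11,"wx": 0,"wy": 0,"wz": 0},
    {"jaw": -0.4,"dx": 0,"dy": 0,"dz": -17,"wx": 0,"wy": 0,"wz": 0},
    {"jaw": -0.4,"dx": 0,"dy": 0,"dz": -25,"wx": 0,"wy": 0,"wz": 0},
  ],
)

```text
t: 15.3
ee_pos: [0.5139, -0.083, 0.0634]
tcp_rot: [-179.9, -0.0, 103.3]
ft_force: [-0.4, -0.6, -1.7]
finger_gap: 0.034
```

play_rows(
  increments=[
    {"jaw": -0.4,"dx": 0,"dy": 0,"dz": -15,"wx": 0,"wy": 0,"wz": 0},
    {"jaw": -0.4,"dx": 0,"dy": 0,"dz": -35,"wx": 0,"wy": 0,"wz": 0},
    {"jaw": -0.4,"dx": 0,"dy": 0,"dz": -55,"wx": 0,"wy": 0,"wz": 0},
    {"jaw": -0.4,"dx": 0,"dy": 0,"dz": -70,"wx": 0,"wy": 0,"wz": 0},
    {"jaw": -0.4,"dx": 0,"dy": 0,"dz": -70,"wx": 0,"wy": 0,"wz": 0},
  ],
)

```text
t: 15.8
ee_pos: [0.5152, -0.0832, 0.1353]
tcp_rot: [180.0, 0.0, 103.3]
ft_force: [0.4, -0.6, -1.7]
finger_gap: 0.0346
```

```bash
python3 -c "
from h import *
go([.5155,-.0835,.136],103.4)
for n in ('side','top'):
    f=env.grab_frame(n);np.savez(f'{n}15.npz',**f)
    cv2.imwrite(f'pics/{n}15.png',cv2.resize(f['img'],None,fx=1.4,fy=1.4,interpolation=cv2.INTER_CUBIC))"
```

```text
t 15.8 ee [ 0.5152 -0.0832  0.1353] rot [1.7995e+02 3.0000e-02 1.0334e+02] F [ 0.43 -0.64 -1.69] gap 0.0346 q [ -9.2   7.2 -10.3  72.4  -0.   67.5]
full [-0.4  0.2 -0.7] [ 0.0008  0.0006 -0.001 ] f 1  -> step [-0.4  0.2 -0.7] [ 0.0008  0.0006 -0.001 ]
```

View pics/side15.png

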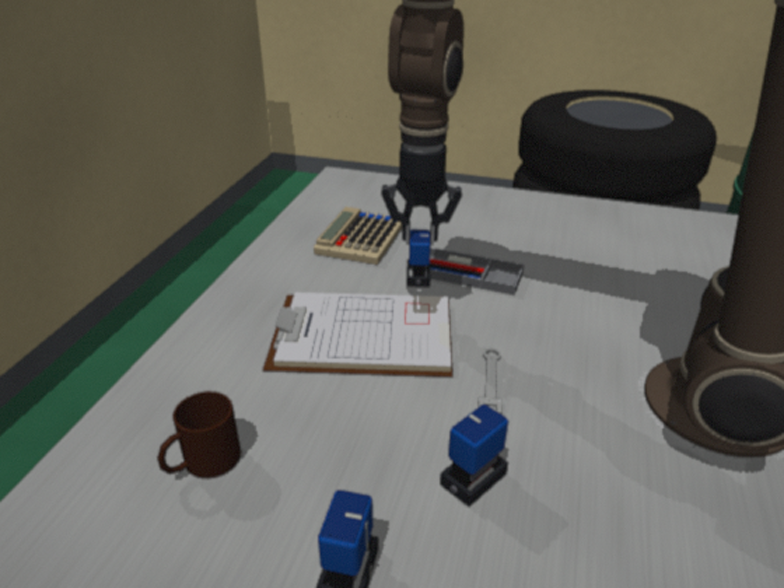

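View pics/top15.png

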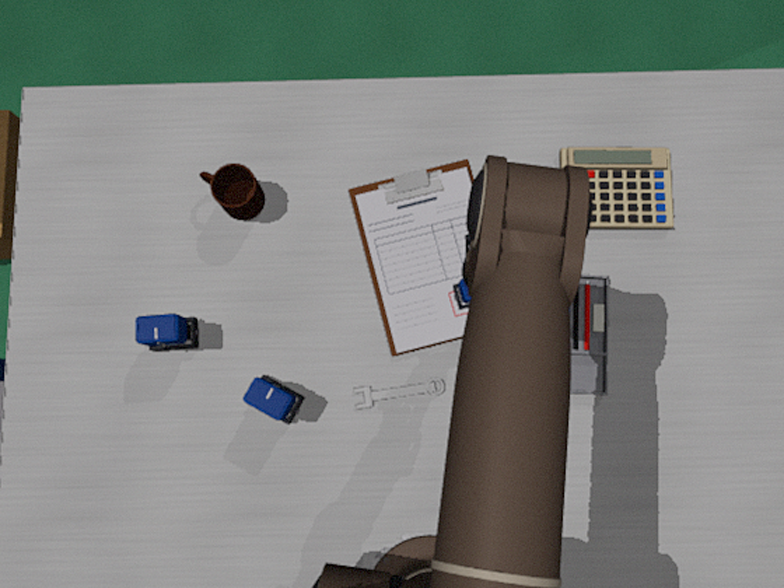

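```bash
python3 -c "
from h import *
go([.380,-.2725,.12],86)"
```

```text
t 15.9 ee [ 0.5143 -0.083   0.1331] rot [-1.7991e+02 -3.0000e-02  1.0335e+02] F [ 0.28  0.54 -2.7 ] gap 0.0342 q [ -9.2   7.3 -10.5  72.3  -0.   67.5]
full [-153.4 -174.4   13.3] [-1.700e-03 -3.000e-04  3.028e-01] f 1  -> step [-153.4 -174.4   13.3] [-1.700e-03 -3.000e-04  3.028e-01]
```

play_rows(
  increments=[
    {"jaw": -0.4,"dx": -20,"dy": -23,"dz": 0,"wx": 0,"wy": 0,"wz": 0.05},
    {"jaw": -0.4,"dx": -50,"dy": -57,"dz": 3,"wx": 0,"wy": 0,"wz": 0.12},
    {"jaw": -0.4,"dx": -82,"dy": -93,"dz": 6,"wx": 0,"wy": 0,"wz": 0.19},
    {"jaw": -0.4,"dx": -112,"dy": -127,"dz": 9,"wx": 0,"wy": 0,"wz": 0.25},
    {"jaw": -0.4,"dx": -135,"dy": -153,"dz": 11,"wx": 0,"wy": 0,"wz": 0.29},
  ],
)

```text
t: 16.4
ee_pos: [0.3946, -0.2506, 0.1212]
tcp_rot: [-179.8, -0.1, 86.6]
ft_force: [0.4, -0.8, -2.0]
finger_gap: 0.0343
```

play_rows(
  increments=[
    {"jaw": -0.4,"dx": -12,"dy": -25,"dz": 1,"wx": 0,"wy": 0,"wz": 0.01},
    {"jaw": -0.4,"dx": -12,"dy": -25,"dz": 1,"wx": 0,"wy": 0,"wz": 0.01},
    {"jaw": -0.4,"dx": -12,"dy": -25,"dz": 1,"wx": 0,"wy": 0,"wz": 0.01},
    {"jaw": -0.4,"dx": -12,"dy": -25,"dz": 1,"wx": 0,"wy": 0,"wz": 0.01},
  ],
)

```text
t: 16.8
ee_pos: [0.3718, -0.2597, 0.1215]
tcp_rot: [-180.0, -0.0, 86.2]
ft_force: [-0.1, -0.2, -1.4]
finger_gap: 0.034
```

```bash
python3 -c "
from h import *
go([.380,-.2725,.075],86)"
```

```text
t 16.8 ee [ 0.3718 -0.2597  0.1215] rot [-1.7996e+02 -4.0000e-02  8.6200e+01] F [-0.12 -0.22 -1.39] gap 0.034 q [-34.9   0.3 -19.6  70.2   0.   58.9]
full [-12.2   9.   46.4] [-0.0006 -0.0007  0.0035] f 1  -> step [-12.2   9.   46.4] [-0.0006 -0.0007  0.0035]
```

play_rows(
  increments=[
    {"jaw": -0.4,"dx": -4,"dy": 3,"dz": 6,"wx": 0,"wy": 0,"wz": 0.003},
    {"jaw": -0.4,"dx": -8,"dy": 6,"dz": 18,"wx": 0,"wy": 0,"wz": 0.003},
    {"jaw": -0.4,"dx": -12,"dy": 9,"dz": 32,"wx": 0,"wy": 0,"wz": 0.003},
    {"jaw": -0.4,"dx": -12,"dy": 9,"dz": 44,"wx": 0,"wy": 0,"wz": 0.003},
    {"jaw": -0.4,"dx": -12,"dy": 9,"dz": 46,"wx": 0,"wy": 0,"wz": 0.003},
  ],
)

```text
t: 17.3
ee_pos: [0.3789, -0.2719, 0.0737]
tcp_rot: [-179.8, -0.1, 86.0]
ft_force: [0.0, -0.1, -2.0]
finger_gap: 0.0341
```

play_rows(
  increments=[
    {"jaw": -0.4,"dx": 0,"dy": 0,"dz": 0,"wx": 0,"wy": 0,"wz": 0},
    {"jaw": -0.4,"dx": 0,"dy": 0,"dz": 0,"wx": 0,"wy": 0,"wz": 0},
    {"jaw": -0.4,"dx": 0,"dy": 0,"dz": 0,"wx": 0,"wy": 0,"wz": 0},
  ],
)

```text
t: 17.6
ee_pos: [0.3802, -0.273, 0.0767]
tcp_rot: [179.9, 0.0, 86.0]
ft_force: [-0.4, 0.3, -2.6]
finger_gap: 0.0344
```

```bash
python3 -c "
from h import *
go([.380,-.2725,.045],86)
for n in ('side','top'):
    f=env.grab_frame(n);np.savez(f'{n}16.npz',**f)
    x,y,w=(285,130,100) if n=='side' else (375,190,110)
    s=580/w
    cv2.imwrite(f'pics/{n}16c.png',np.clip(cv2.resize(f['img'][y:y+w,x:x+w],None,fx=s,fy=s,interpolation=cv2.INTER_CUBIC).astype(float)*1.5,0,255).astype(np.uint8))
    print(proj(f,[.380,-.2755,.003]))
"
```

```text
t 17.6 ee [ 0.3802 -0.273   0.0767] rot [1.7994e+02 3.0000e-02 8.5990e+01] F [-0.45  0.28 -2.57] gap 0.0344 q [-35.7   2.8 -22.7  64.4   0.   58.3]
full [ 0.5 -0.2 31.7] [ 0.001   0.0006 -0.0001] f 1  -> step [ 0.5 -0.2 31.7] [ 0.001   0.0006 -0.0001]
[359.40265796 198.85196216]
[413.56627758 266.72278635]
```

View pics/side16c.png

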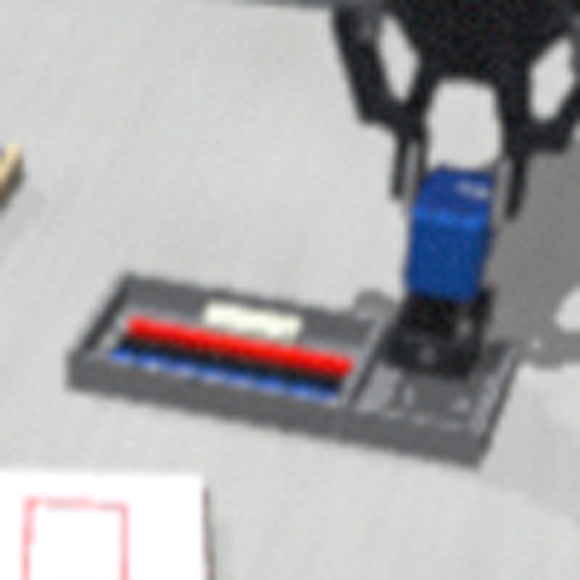

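View pics/top16c.png

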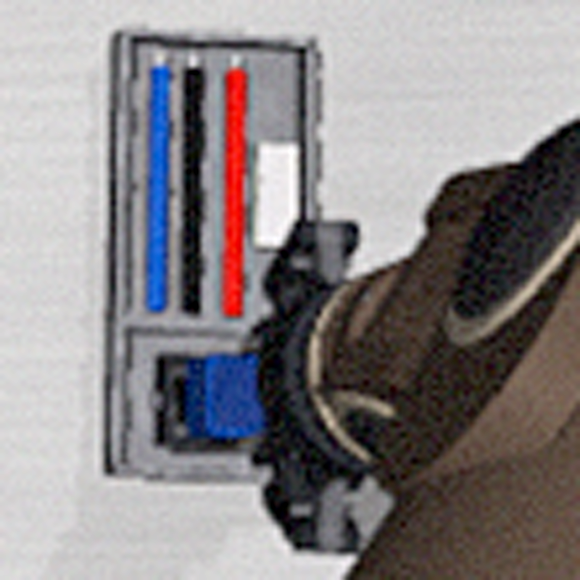

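play_rows(
  increments=[
    {"jaw": -0.4,"dx": 0,"dy": 0,"dz": 7,"wx": 0,"wy": 0,"wz": 0},
    {"jaw": -0.4,"dx": 0,"dy": 0,"dz": 15,"wx": 0,"wy": 0,"wz": 0},
    {"jaw": -0.4,"dx": 0,"dy": 0,"dz": 23,"wx": 0,"wy": 0,"wz": 0},
    {"jaw": -0.4,"dx": 0,"dy": 0,"dz": 27,"wx": 0,"wy": 0,"wz": 0},
    {"jaw": -0.4,"dx": 0,"dy": 0,"dz": 27,"wx": 0,"wy": 0,"wz": 0},
  ],
)

```text
t: 18.2
ee_pos: [0.3792, -0.2724, 0.048]
tcp_rot: [-179.9, -0.1, 86.0]
ft_force: [0.5, -0.5, -1.2]
finger_gap: 0.0344
```

play_rows(
  increments=[
    {"jaw": -0.4,"dx": 0,"dy": 0,"dz": 1,"wx": 0,"wy": 0,"wz": 0},
    {"jaw": -0.4,"dx": 0,"dy": 0,"dz": 3,"wx": 0,"wy": 0,"wz": 0},
    {"jaw": -0.4,"dx": 0,"dy": 0,"dz": 4,"wx": 0,"wy": 0,"wz": 0},
    {"jaw": -0.4,"dx": 0,"dy": 0,"dz": 4,"wx": 0,"wy": 0,"wz": 0},
  ],
)

```text
t: 18.6
ee_pos: [0.3798, -0.2728, 0.0451]
tcp_rot: [-180.0, 0.0, 86.0]
ft_force: [-0.1, -0.7, -1.4]
finger_gap: 0.0345
```

play_rows(
  increments=[
    {"jaw": -0.4,"dx": 0,"dy": 0,"dz": 1,"wx": 0,"wy": 0,"wz": 0},
    {"jaw": -0.4,"dx": 0,"dy": 0,"dz": 1,"wx": 0,"wy": 0,"wz": 0},
  ],
)

```text
t: 18.8
ee_pos: [0.3798, -0.2728, 0.0441]
tcp_rot: [180.0, -0.0, 86.0]
ft_force: [-0.5, 0.5, -1.3]
finger_gap: 0.0342
```

play_rows(
  increments=[
    {"jaw": -0.4,"dx": 0,"dy": 0,"dz": 1,"wx": 0,"wy": 0,"wz": 0},
    {"jaw": -0.4,"dx": 0,"dy": 0,"dz": 1,"wx": 0,"wy": 0,"wz": 0},
  ],
)

```text
t: 19.0
ee_pos: [0.3797, -0.2728, 0.043]
tcp_rot: [-180.0, -0.0, 86.0]
ft_force: [0.9, 0.3, -2.2]
finger_gap: 0.0343
```

play_rows(
  increments=[
    {"jaw": -0.4,"dx": 0,"dy": 0,"dz": 0.7,"wx": 0,"wy": 0,"wz": 0},
    {"jaw": -0.4,"dx": 0,"dy": 0,"dz": 0.7,"wx": 0,"wy": 0,"wz": 0},
  ],
)

```text
t: 19.2
ee_pos: [0.3798, -0.2729, 0.0424]
tcp_rot: [180.0, 0.0, 86.0]
ft_force: [-0.4, 0.2, -1.6]
finger_gap: 0.0346
```

play_rows(
  increments=[
    {"jaw": -0.4,"dx": 0,"dy": 0,"dz": 0.7,"wx": 0,"wy": 0,"wz": 0},
    {"jaw": -0.4,"dx": 0,"dy": 0,"dz": 0.7,"wx": 0,"wy": 0,"wz": 0},
  ],
)

```text
t: 19.4
ee_pos: [0.38, -0.273, 0.0421]
tcp_rot: [180.0, 0.0, 86.0]
ft_force: [-1.4, 0.8, 4.2]
finger_gap: 0.0344
```

play_rows(
  increments=[
    {"jaw": -0.4,"dx": 0,"dy": 0,"dz": -0.3,"wx": 0,"wy": 0,"wz": 0},
    {"jaw": -0.1,"dx": 0,"dy": 0,"dz": -0.3,"wx": 0,"wy": 0,"wz": 0},
    {"jaw": 0.2,"dx": 0,"dy": 0,"dz": -0.3,"wx": 0,"wy": 0,"wz": 0},
    {"jaw": 0.4,"dx": 0,"dy": 0,"dz": -0.3,"wx": 0,"wy": 0,"wz": 0},
    {"jaw": 0.4,"dx": 0,"dy": 0,"dz": -0.3,"wx": 0,"wy": 0,"wz": 0},
  ],
  squeeze=20,
)

```text
t: 19.9
ee_pos: [0.3798, -0.2728, 0.0419]
tcp_rot: [-180.0, -0.0, 86.0]
ft_force: [-0.3, 0.3, 1.1]
finger_gap: 0.0596
```

play_rows(
  increments=[
    {"jaw": 0.4,"dx": 0,"dy": 0,"dz": 0,"wx": 0,"wy": 0,"wz": 0},
    {"jaw": 0.4,"dx": 0,"dy": 0,"dz": 0,"wx": 0,"wy": 0,"wz": 0},
  ],
)

```text
t: 20.1
ee_pos: [0.3798, -0.2728, 0.0419]
tcp_rot: [-180.0, -0.0, 86.0]
ft_force: [-0.2, -0.6, -0.1]
finger_gap: 0.0597
```

```bash
python3 -c "
from h import *
go([.380,-.2725,.045],86)
for n in ('side',):
    f=env.grab_frame(n)
    x,y,w=(285,130,100) if n=='side' else (375,190,110)
    s=580/w
    cv2.imwrite(f'pics/{n}17c.png',np.clip(cv2.resize(f['img'][y:y+w,x:x+w],None,fx=s,fy=s,interpolation=cv2.INTER_CUBIC).astype(float)*1.5,0,255).astype(np.uint8))
"
```

```text
t 20.1 ee [ 0.3798 -0.2728  0.0419] rot [-180.     -0.     85.99] F [-0.18 -0.6  -0.06] gap 0.0597 q [-35.7   4.  -26.   60.    0.   58.3]
full [ 0.3  0.2 -3.1] [-0.0001 -0.     -0.0002] f 1  -> step [ 0.3  0.2 -3.1] [-0.0001 -0.     -0.0002]
```

View pics/side17c.png

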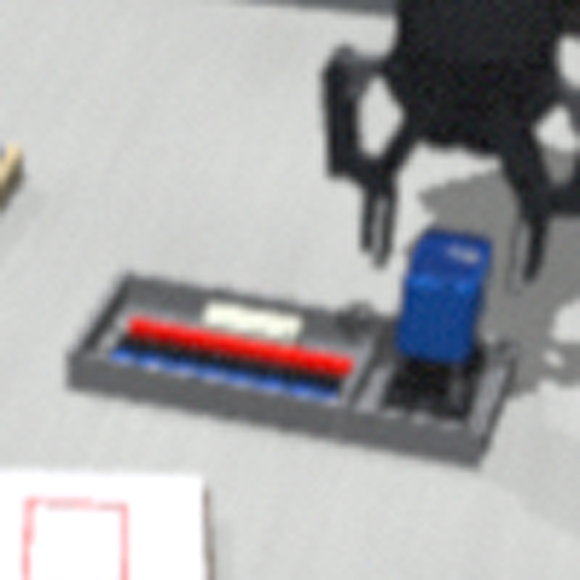

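Released and standing; now straight up and clear, then off to the side for a look.

play_rows(
  increments=[
    {"jaw": 0.4,"dx": 0,"dy": 0,"dz": -15,"wx": 0,"wy": 0,"wz": 0},
    {"jaw": 0.4,"dx": 0,"dy": 0,"dz": -45,"wx": 0,"wy": 0,"wz": 0},
    {"jaw": 0.4,"dx": 0,"dy": 0,"dz": -85,"wx": 0,"wy": 0,"wz": 0},
    {"jaw": 0.4,"dx": 0,"dy": 0,"dz": -125,"wx": 0,"wy": 0,"wz": 0},
    {"jaw": 0.4,"dx": 0,"dy": 0,"dz": -160,"wx": 0,"wy": 0,"wz": 0},
  ],
)

```text
t: 20.65
ee_pos: [0.3798, -0.2728, 0.2041]
tcp_rot: [179.9, 0.0, 86.0]
ft_force: [0.6, -0.2, -0.9]
finger_gap: 0.06
```

play_rows(
  increments=[
    {"jaw": 0.4,"dx": -35,"dy": -20,"dz": 0,"wx": 0,"wy": 0,"wz": 0},
    {"jaw": 0.4,"dx": -75,"dy": -40,"dz": 0,"wx": 0,"wy": 0,"wz": 0},
    {"jaw": 0.4,"dx": -115,"dy": -60,"dz": 0,"wx": 0,"wy": 0,"wz": 0},
    {"jaw": 0.4,"dx": -155,"dy": -80,"dz": 0,"wx": 0,"wy": 0,"wz": 0},
    {"jaw": 0.4,"dx": -190,"dy": -100,"dz": 0,"wx": 0,"wy": 0,"wz": 0},
  ],
)

```text
t: 21.15
ee_pos: [0.2656, -0.4571, 0.202]
tcp_rot: [180.0, 0.0, 86.0]
ft_force: [0.2, -0.2, 0.4]
finger_gap: 0.0597
```

play_rows(
  increments=[
    {"jaw": 0.4,"dx": 0,"dy": 0,"dz": 0,"wx": 0,"wy": 0,"wz": 0},
    {"jaw": 0.4,"dx": 0,"dy": 0,"dz": 0,"wx": 0,"wy": 0,"wz": 0},
    {"jaw": 0.4,"dx": 0,"dy": 0,"dz": 0,"wx": 0,"wy": 0,"wz": 0},
  ],
)

```text
t: 21.45
ee_pos: [0.2671, -0.4547, 0.202]
tcp_rot: [180.0, -0.0, 86.0]
ft_force: [0.3, 0.1, -0.2]
finger_gap: 0.0597
```

```bash
python3 -c "
from h import *
go([.380,-.2725,.2],86)
o=[]
for n in ('side','top'):
    f=env.grab_frame(n);np.savez(f'{n}18.npz',**f)
    x,y,w=(285,130,100) if n=='side' else (375,190,100)
    cv2.imwrite(f'pics/{n}18.png',f['img'])
    o.append(np.clip(cv2.resize(f['img'][y:y+w,x:x+w],(400,400),interpolation=cv2.INTER_CUBIC).astype(float)*1.5,0,255).astype(np.uint8))
cv2.imwrite('pics/18c.png',np.hstack(o))
T=f;t0=dict(np.load('top0.npz'))
c=f['img'][195:235,310:360];cv2.imwrite('pics/box18.png',cv2.resize(c,None,fx=10,fy=10,interpolation=cv2.INTER_CUBIC))
"
```

```text
t 21.45 ee [ 0.2671 -0.4547  0.202 ] rot [ 1.800e+02 -3.000e-02  8.602e+01] F [ 0.27  0.15 -0.2 ] gap 0.0597 q [-59.6   7.5  -1.7  80.9   0.   34.4]
full [189.6 100.    2.1] [ 0.     -0.0005  0.0003] f 1  -> step [189.6 100.    2.1] [ 0.     -0.0005  0.0003]
```

View pics/18c.png

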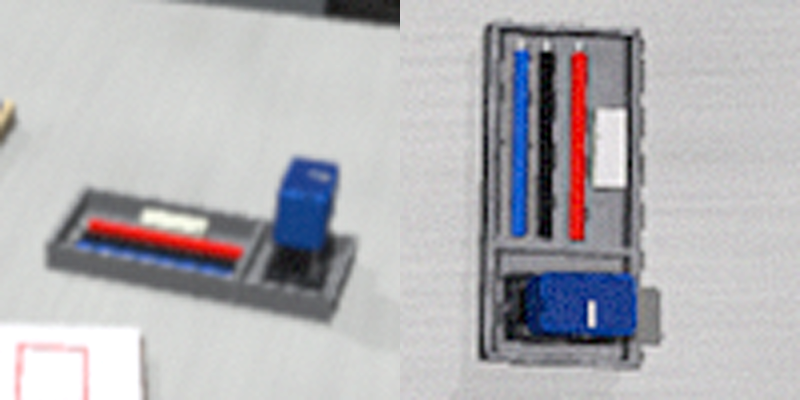

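View pics/top18.png

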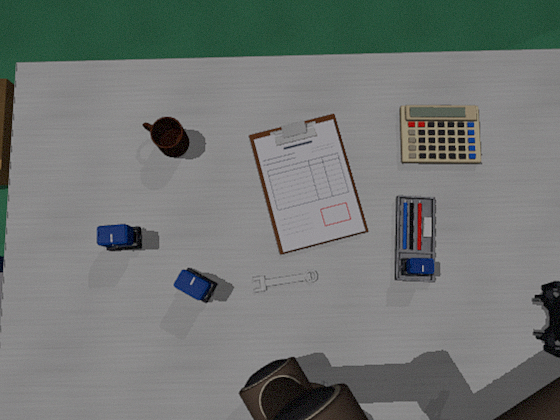

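View pics/box18.png

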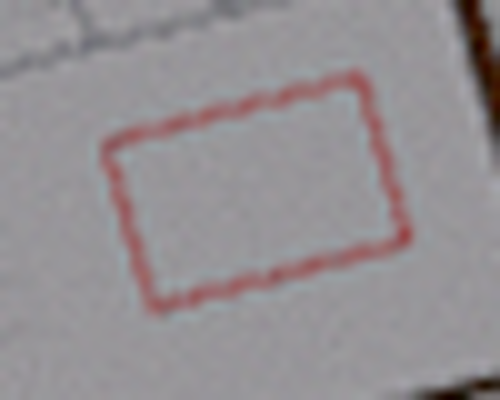

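```bash
python3 -c "
from h import *
T=dict(np.load('top18.npz'));S=dict(np.load('side18.npz'))
print('line',tri(T,(422.5,267.8),S,(364.4,173.3)))
t_=lambda u:np.array(u)/4+[375,190]-.5
print('frame left corners',[onplane(T,t_(u),.023).round(4) for u in((104,273),(107,338))])
print('cover right',[onplane(T,t_(u),.088).round(4) for u in((234,275),(235,334))])
"
```

```text
line [ 0.37406239 -0.27473851  0.08799728]
frame left corners [array([ 0.4017, -0.24  ,  0.023 ]), array([ 0.3623, -0.2395,  0.023 ])]
cover right [array([ 0.3949, -0.3005,  0.088 ]), array([ 0.361 , -0.2987,  0.088 ])]
```

```bash
python3 -c "
from cell import env
print(env.job_done())"
```

```text
the job is handed in; nothing more can be done
None
```

I stamped the form with the smallest blue stamp, set it upright in the tray's empty well, and handed the job in at about 21.5 s of the 70 s.

- **Position:** I checked the white index line with the stamp in hand, and it faced the foot of the form. In the camera views the frame sat within about 1–2 mm of the red box, turned about 1° from it.
- **Press:** I felt the paper at a tool height of about 0.057 m and the hard stop at about 0.041 m, roughly 16 mm of travel. I held it there for about 1 s at 16–17 N on the wrist, which is about 19 N on the form against the 26 N limit.
- **Final check:** The cover top measured 0.088 m high, which matches the stamp standing on the well floor and fully sprung up. Its centre is within a few mm of the well's centre. By eye, the mug, calculator and wrench have not moved, and the gripper is clear of everything.

**What I could not confirm:**
- **Print:** No ink shows in the last picture, so the stamping rests on the force and travel readings alone.
- **Finger height:** With the jaws open, the fingertips looked 20–35 mm higher in the side view than the reported tool position. The stamp's own height in both views did agree with the tool readings, so I relied on that and on contact force.

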